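# Fit the stub axle to a bench slab roller and lock it

### The job

Fit the slab roller's stub axle: take the bar with the collar towards one end from the rack, slide its long end about half-way into the bore of the roller and let go of it there, then take it again by the short grip behind the collar and push it fully home, collar against the plate. Then slide the keeper fully across behind the collar to lock it, and let go. Leave the other two bars, the jar and the dish as they are.

Things in the scene. Friction and masses are not known exactly. Their poses are not given: they have to be found in the camera images.
- axle_mid (a point): The stub axle: steel bar 200 mm long, 22 mm in diameter, with one collar (44 mm diameter, 10 mm thick). This point is on its axis, half-way along. +x runs along the bar to its tip, 100 mm from here. The collar lies from x = -30 to -40 mm; behind it, x = -40 to -100 mm, is the grip, also 22 mm thick. It lies level in one of the rack's three places and may roll, so only its x axis matters.
- axle_tip (a point): The tip of the stub axle: centre of the end that goes into the bore first (100 mm from axle_mid along +x). Its rim is rounded by 3 mm.
- axle_grip (a point): Middle of the axle's 60 mm long grip behind the collar, on the axis (70 mm behind axle_mid, 35 mm behind the middle of the collar's thickness).
- roller_mouth (a point): Slab roller, a fixed bench machine: level steel drum, 80 mm in diameter, between two grey plates over a wooden bed. This point: centre of the bore's mouth in the front plate's outer face, 85 mm above the table. +x points level into the bore, +z up. Bore 25 mm in diameter, 4 mm chamfer at the mouth, over 145 mm deep; the axle is home when its collar meets the face, tip 130 mm in.
- roller: The slab roller as a whole: origin on the table below roller_mouth, same axes. Front plate 130 mm wide, its top 25 mm above the bore's axis; drum's top 40 mm above it, from 19 mm behind the face on. The keeper's track sticks out 24 mm from the face, from y = -30 to -185 mm, its top 4 mm below the bore's axis. The table in front of the mouth is free but for jar and dish.
- keeper (a joint): Keeper, a flat steel plate (70 x 20 x 6 mm) sliding along its track on the front plate's face, in roller_mouth's +y. Value in m: 0 = open (nose 73 mm from the bore's axis), 0.060 = fully across, at its stop, nose beside the axle's grip, 4 mm behind the collar. Starts open, 0 to 0.025; stays where left; slides with about 2 N. An axle not home blocks it with its collar.
- keeper_pin (a point): The keeper's upright round pin, 16 mm in diameter, to be pinched from above or pushed. This point is on its axis, 13 mm above the keeper plate's top; the pin's top is 14 mm higher, 33 mm above the bore's axis. It stands 17 mm out from the front plate's face, on roller_mouth's -y side, and moves with the keeper.
- axle: The stub axle again, as a whole; origin and axes as axle_mid. About 0.6 kg; its centre of mass is 5 mm from the middle, towards the collar; held by the middle it stays level. Let go when half-way in, it sags some mm at the rear.
- rack: Fixed wooden rack, base 170 x 200 mm, 10 mm thick; three bars lie along its x axis, at y = -75, 0 and +75 mm. Origin under its middle, on the table. The bars' middles are at x = 0, their axes 61 mm above the table, in 25 mm wide notches of two crosspieces (14 mm thick, at x = -65 and +65 mm, 64 mm high), free between these. The axle's tip points to the rack's +x.
- plain_bar: Bystander in the rack: steel bar 200 mm long, 22 mm in diameter, no collar. Origin at its middle, x along it.
- spacer_bar: Bystander in the rack: steel bar 200 mm long, 22 mm in diameter, with a 44 mm collar at its middle. Origin at its middle, x along it.
- jar: Bystander: closed glaze jar, 66 mm in diameter, 100 mm high, upright on the table on the keeper's side of the approach to the bore. Origin under its centre.
- dish: Bystander: low clay dish, 80 mm in diameter, 40 mm high, upright on the table between the rack and the roller. Origin under its centre.
There are look-alikes about, which are no part of the job. What is shaped like the axle but red or turquoise is not meant.

How it is judged (in metres and radians):
On the way, in this order (a step that is already met when the one before it is completed fails the run):
1. the axle rests partway in the bore (tip 30 to 105 mm in) and has been let go (x of axle_tip in the frame of roller_mouth between 0.03 and 0.105 m and y of axle_tip in the frame of roller_mouth between -0.006 and 0.006 m and z of axle_tip in the frame of roller_mouth between -0.006 and 0.006 m and angle between the x axis of axle_mid and the x axis of roller_mouth, either way round below 0.15 rad and contact force between the fingers and axle below 0.1 N), for 0.2 s.
2. it is held again, behind the collar, still partway in (x of axle_tip in the frame of roller_mouth between 0.03 and 0.105 m and y of axle_tip in the frame of roller_mouth between -0.006 and 0.006 m and z of axle_tip in the frame of roller_mouth between -0.006 and 0.006 m and angle between the x axis of axle_mid and the x axis of roller_mouth, either way round below 0.15 rad and contact force between the fingers and axle above 2 N and x of the grasp point in the frame of axle_grip below 0.03 m), for 0.1 s.
3. the axle is home with the keeper still open (x of axle_tip in the frame of roller_mouth above 0.126 m and angle between the x axis of axle_mid and the x axis of roller_mouth, either way round below 0.06 rad and distance between axle_tip and roller_mouth below 0.135 m and value of joint keeper below 0.045 m), for 0.1 s.
At the end, for the whole second after the job is handed in: The axle is in the bore with its collar within 4 mm of the plate and in line with the bore (0.06 rad), the keeper is within 5 mm of its stop behind the collar, and all is let go and at rest (x of axle_tip in the frame of roller_mouth above 0.126 m and angle between the x axis of axle_mid and the x axis of roller_mouth, either way round below 0.06 rad and distance between axle_tip and roller_mouth below 0.135 m and value of joint keeper above 0.055 m and linear speed of axle below 0.02 m/s and contact force between the fingers and axle below 0.1 N); the robot touches nothing.
It fails at once if the plain bar is moved by more than 20 mm (distance of plain_bar from where it was at the start of the episode above 0.02 m).
It fails at once if the bar with the middle collar is moved by more than 20 mm (distance of spacer_bar from where it was at the start of the episode above 0.02 m).
It fails at once if the jar is moved by more than 20 mm or tipped (distance of jar from where it was at the start of the episode above 0.02 m or angle between jar's own z axis and vertical above 0.4 rad).
It fails at once if the dish is moved by more than 20 mm or tipped (distance of dish from where it was at the start of the episode above 0.02 m or angle between dish's own z axis and vertical above 0.4 rad).
It fails at once if the axle is dropped on the table (height (world z) of axle_mid below 0.035 m).
It also fails if it takes over 58 s, if anything falls off the work surface, if the arm or the gripper's body presses on something with over 40 N, if the wrist force passes 120 N, or if a joint passes its speed limit or range.

### The arm

A 6-joint arm with a two-finger parallel gripper is mounted at the origin on the work surface. World frame = base frame: x ahead of the robot, y to its left, z up, the work surface at z = 0. Lengths are in mm, angles in degrees, forces in N, time in s.
With the tool pointing down it reaches from about 350 to 850 mm from the base axis. Payload 8.1 kg.
Tool frame: the origin (TCP) lies on the centre line of the jaws, within the pads' length; the fingertips stand 8 mm ahead of it and the grasp point (between the pads) lies 11 mm behind it; x points along the fingers, z is the direction in which the jaws open and shut, and the axes are right-handed (so a half turn about x gives the same grasp; the last joint's range is limited). The gripper opens to 85 mm and grips with 20 to 120 N. Pads are 22 mm wide; open, the fingers measure 114 mm over their backs; the gripper's body (76 mm by 85 mm) begins 54 mm behind the grasp point. The pads swing forward as they close: fully open they stand 13 mm farther back than shut.
Start: joints at [-81.44, 7.471, 85.268, -0, 87.261, -4.893], TCP at [139.609, -583.536, 239.292] pointing down, gripper open.
Joint ranges: [-169.43, 169.43], [-51.17, 129.36], [1.28, 143.12], [-76.62, 256.62], [0, 156.53], [-152.29, 152.29]. Speed limits (degrees/s): [136.94, 136.94, 159.86, 180, 180, 180].

### API

Orientations are given as [roll, pitch, yaw] about the fixed x, y, z axes, in that order (R = Rz(yaw) Ry(pitch) Rx(roll)).
In Python, from bench import r, vision, order gives the robot as it stands. The module is installed in compiled form; this text tells all that it offers.
- The arm moves only by the shell command python3 -m jog 'ROWS' [FORCE]. ROWS is JSON, a list of rows, each a list of 3 entries, a list of its own where there are three numbers: the shift along the world's x, y, z in m, then the turn, a rotation vector about the world's x, y, z in rad, then the opening, from -1 (shut) to 1 (fully open). A call has 1 to 5 rows; each row is the pose to reach, as a shift and turn from the pose commanded when the call began; what a row does not reach only later rows make up. A row lasts 1/12 s, in which the tool goes at most 41.7 mm and 7.16 degrees, less where a joint would pass 70% of its speed; a pose out of reach is approached as far as the arm can. A call with a gripper value outside its range is refused whole. The fingers move at their own pace and stop on an object; FORCE is the grip in N (left out, the last holds). Time passes only in rows, so rows that repeat a pose let the fingers close. It gives the time, the measured TCP pose, the force and the opening at its end, in the units of the state.
- r.sense(): the state, without advancing time (a new reading comes with each control period).
- vision.snapshot(name): name is "scene" or "top" or "wrist"; returns the picture (420x560x3 uint8, red, green, blue); there is no depth.
- vision.camera_model(name): a dict with "fov_y" (degrees; the focal length in pixels is half the picture's height over the tangent of half this angle, whatever the lens; pixels are square), "cx", "cy" (the principal point, pixels), "D" ([k1, k2, p1, p2, k3] as OpenCV has them; the pictures are not rectified), "world_to_cam" (4x4, takes a point from world to camera coordinates). Camera axes: x right, y down, z forward; pixel columns grow to the right and rows downward; lengths in mm; the calibration is good to about 2 mm. A picture is of the moment at which its call begins: read the wrist's pose just before it. camera_model takes no time and is no camera call; for the wrist camera it gives the pose at the moment of the call.
- order.hand_in(): hands the job in, once; it reports no verdict.
The state is a dict: "time": time; "joint_pos": joint angles; "qd": joint speeds; "joint_efforts": joint torques, N m; "tool_pos": TCP position; "tcp_rot": TCP orientation; "ft_force": force on the tool from outside, world axes, zero at the start; "wrist_torque": the same for the moment, N m; "finger_gap": finger opening in mm.
Only numpy, scipy, OpenCV 4.12 (cv2) and the standard library are available. Lean on these libraries where they do the work, as an engineer would, in place of code of your own. Each camera call takes 0.05 s, during which the arm holds its last target.

## Working session

There is one attempt and no reset: what is moved stays moved. The work goes in short steps, Python scripts to look and compute and a shell command to move; the robot and the scene stay as the last step left them, time stands still between calls to the robot, and variables do not carry over. Pictures are saved under pics/ and viewed, and the job is handed in when it is done.

```bash
ls; mkdir -p pics
python3 - <<'E'
from bench import r,vision
import cv2
print(r.sense())
for n in ["scene","top","wrist"]:
    m=vision.camera_model(n); print(n,m)
    im=vision.snapshot(n); cv2.imwrite(f"pics/{n}0.png",im[:,:,::-1])
E
```

```text
pics
{'time': 0.0, 'joint_pos': array([-8.14427469e+01,  7.51743314e+00,  8.53291983e+01,  1.47090395e-03,
        8.72616080e+01, -4.89256596e+00]), 'qd': array([-0.04218146,  0.04798053, -0.00592395, -0.00059575,  0.00114757,
        0.04098157]), 'joint_efforts': array([-1.34418701e-04, -5.69392061e+01, -5.00562823e+01, -3.84221694e-04,
        1.46655750e-02, -1.64530832e-05]), 'tool_pos': array([ 139.51178574, -583.00359573,  238.22095821]), 'tcp_rot': array([174.32982912,  89.89175065,  97.77957651]), 'ft_force': array([ 0.40069321, -0.23835424,  0.81781103]), 'wrist_torque': array([ 0.02723589,  0.01696549, -0.01626612]), 'finger_gap': 85.41246360542684}
scene {'fov_y': 57.49811304164869, 'cx': 277.948914396483, 'cy': 215.15516032124833, 'D': array([-0.06488766,  0.        ,  0.        ,  0.        ,  0.        ]), 'world_to_cam': array([[ 2.14202031e-01,  9.76786480e-01,  2.37978454e-03,
         2.18439974e+01],
       [ 7.27327077e-01, -1.57870235e-01, -6.67886451e-01,
        -3.42111211e+02],
       [-6.52006758e-01,  1.44793516e-01, -7.44259380e-01,
         1.12233770e+
[... 431 characters left out ...]
0374e+02],
       [ 1.97189627e-01,  1.42232861e-02, -9.80262184e-01,
         8.72560504e+02],
       [ 0.00000000e+00,  0.00000000e+00,  0.00000000e+00,
         1.00000000e+00]])}
wrist {'fov_y': 70.79794370405665, 'cx': 281.8835740302867, 'cy': 208.39546073224838, 'D': array([0.00358048, 0.        , 0.        , 0.        , 0.        ]), 'world_to_cam': array([[ 2.32834175e-01, -9.72510015e-01, -3.53811944e-03,
        -5.97110958e+02],
       [-9.34394481e-01, -2.24714385e-01,  2.76424310e-01,
        -3.60661448e+01],
       [-2.69620476e-01, -6.10550268e-02, -9.61029179e-01,
         3.78643502e+02],
       [ 0.00000000e+00,  0.00000000e+00,  0.00000000e+00,
         1.00000000e+00]])}
```

View pics/scene0.png

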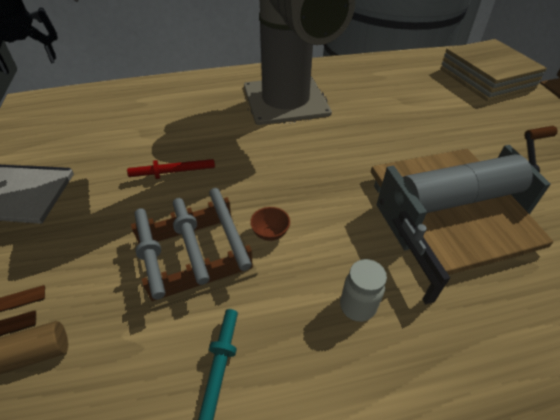

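View pics/top0.png

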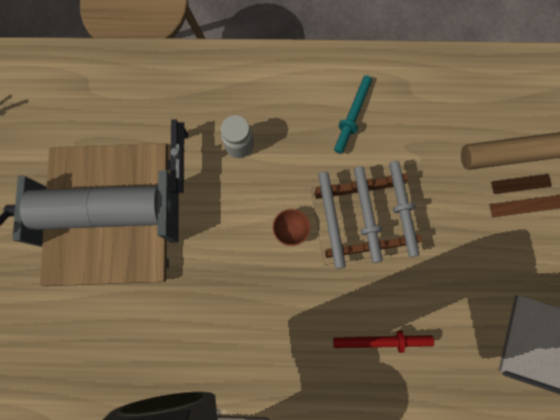

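View pics/wrist0.png

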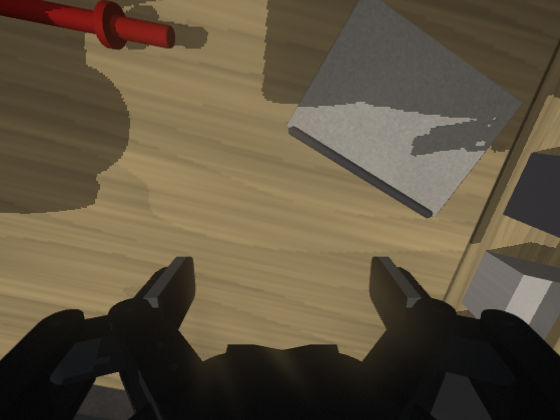

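Run:
```python
import cv2
t=cv2.imread("pics/top0.png")
cv2.imwrite("pics/t_rack.png",cv2.resize(t[150:280,305:430],None,fx=4.6,fy=4.6,interpolation=cv2.INTER_CUBIC)[:600])
cv2.imwrite("pics/t_rol.png",cv2.resize(t[110:250,130:260],None,fx=4.2,fy=4.2,interpolation=cv2.INTER_CUBIC))
s=cv2.imread("pics/scene0.png")
cv2.imwrite("pics/s_rol.png",cv2.resize(s[150:320,330:480],None,fx=3.5,fy=3.5,interpolation=cv2.INTER_CUBIC))
cv2.imwrite("pics/s_rack.png",cv2.resize(s[175:310,110:270],None,fx=4.4,fy=4.4,interpolation=cv2.INTER_CUBIC))
```

```text
(no output)
```

View pics/t_rack.png

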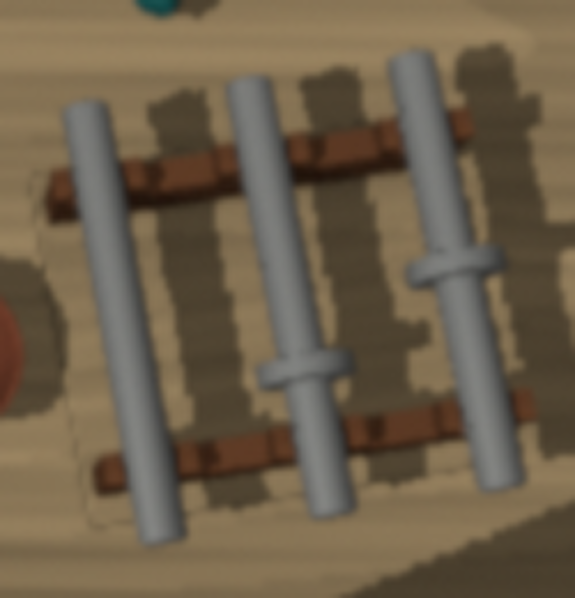

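View pics/t_rol.png

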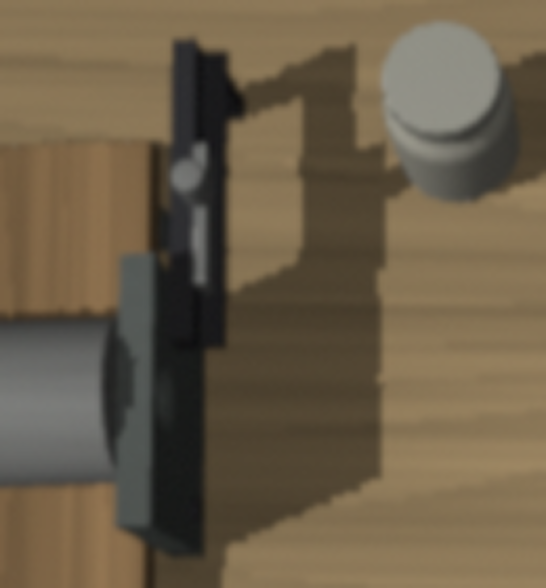

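View pics/s_rol.png

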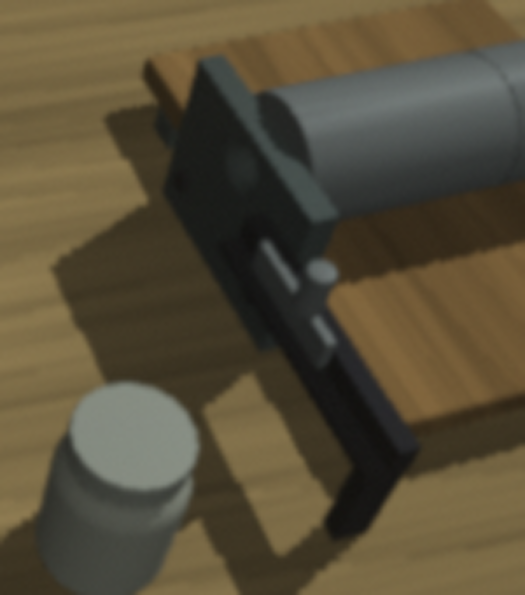

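View pics/s_rack.png

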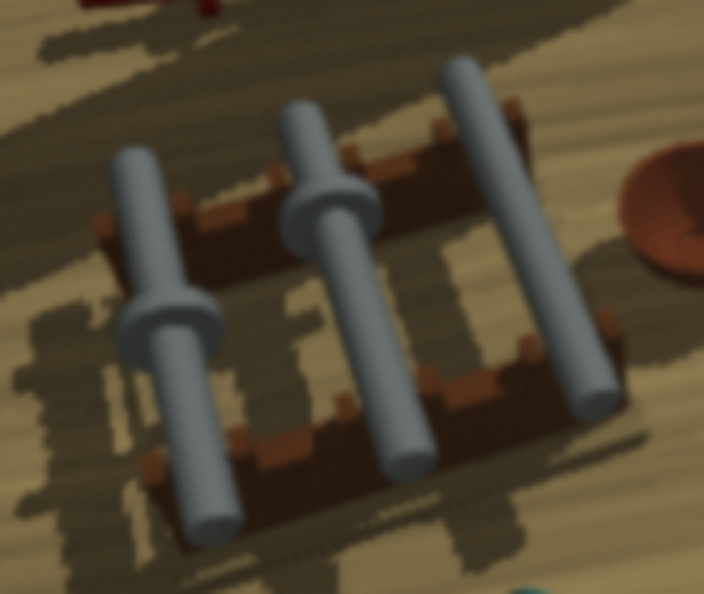

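```bash
cat > h.py <<'E'
import numpy as np, cv2
from bench import r,vision
def K(n,m=None):
    m=m or vision.camera_model(n); f=210/np.tan(np.radians(m['fov_y']/2))
    return m,np.array([[f,0,m['cx']],[0,f,m['cy']],[0,0,1]])
def ray(n,px,m=None):
    m,k=K(n,m); p=cv2.undistortPoints(np.array([[px]],float),k,m['D'])[0,0]
    R=m['world_to_cam'][:3,:3];t=m['world_to_cam'][:3,3]
    return -R.T@t, R.T@np.array([p[0],p[1],1])
def onz(n,px,z,m=None):
    c,d=ray(n,px,m); return c+d*(z-c[2])/d[2]
def proj(n,P,m=None):
    m,k=K(n,m);W=m['world_to_cam']
    return cv2.projectPoints(np.array(P,float).reshape(-1,1,3),cv2.Rodrigues(W[:3,:3])[0],W[:3,3],k,m['D'])[0][:,0]
def tri(obs):
    A=np.zeros((3,3));b=np.zeros(3)
    for n,px,*m in obs:
        c,d=ray(n,px,*m);d=d/np.linalg.norm(d);P=np.eye(3)-np.outer(d,d);A+=P;b+=P@c
    X=np.linalg.solve(A,b);return X
E
python3 - <<'E'
from h import *
T=lambda x,y:(305+x/4.6,150+y/4.6)
R=lambda x,y:(130+x/4.2,110+y/4.2)
SR=lambda x,y:(330+x/3.5,150+y/3.5)
np.set_printoptions(precision=1,suppress=True)
# bar axes, at z=61
for a,b in [((250,82),(332,508)),((86,108),(162,535)),((411,58),(500,482))]:
    p=onz("top",T(*a),66);q=onz("top",T(*b),61); print("bar",p,q,np.linalg.norm(p-q),(p+q)/2,np.degrees(np.arctan2(*(p-q)[[1,0]])))
print("collar",onz("top",T(306,372),61))
a,b=onz("top",R(156,254),110),onz("top",R(153,529),110); print("plate",a,b,(a+b)/2,np.linalg.norm(a-b),np.degrees(np.arctan2(*(a-b)[[1,0]])))
for c in [(205,62),(335,215)]: print("plate scene",onz("scene",SR(*c),110))
print("pin",onz("top",R(186,175),118),onz("scene",SR(321,270),118))
print("jar",onz("top",R(442,80),100),onz("scene",SR(135,435),100))
print("dish",onz("top",(291,226),40),onz("scene",(271,221),40))
E
```

```text
bar [ 611.9 -286.6   66. ] [ 420.7 -319.3   61. ] 194.04249036196717 [ 516.3 -302.9   63.5] 9.704884853501357
bar [ 598.7 -212.5   66. ] [ 407.8 -245.2   61. ] 193.69944205012203 [ 503.2 -228.9   63.5] 9.716977090503788
bar [ 624.2 -359.5   66. ] [ 433.1 -392.8   61. ] 193.98514777368106 [ 528.7 -376.2   63.5] 9.863873150604148
collar [ 480.5 -309.5   61. ]
plate [587.6 101.6 110. ] [456.7  94.4 110. ] [522.2  98.  110. ] 131.16649532957433 3.149932043972674
plate scene [464.   99.7 110. ]
plate scene [587.8 117.6 110. ]
pin [624.2  87.8 118. ] [625.7  88.3 118. ]
jar [680.4 -29.4 100. ] [684.  -26.9 100. ]
dish [ 491.7 -146.4   40. ] [ 491.6 -144.2   40. ]
```

Run:
```python
from h import *
from scipy.spatial.transform import Rotation as Ro
np.set_printoptions(precision=2,suppress=True)
s=r.sense();Rt=Ro.from_euler('xyz',s['tcp_rot'],degrees=True).as_matrix();print(Rt)
W=vision.camera_model("wrist")['world_to_cam'];c=-W[:3,:3].T@W[:3,3];print(c,Rt.T@(c-s['tool_pos']),Rt.T@W[:3,:3].T)
SR=lambda x,y:(330+x/3.5,150+y/3.5)
for c in [(200,65),(308,227)]: print("plate scene",onz("scene",SR(*c),110))
# predicted mouth etc
m=np.array([522.2,98,85]);a=np.radians(93.15);ux=np.array([np.cos(a),np.sin(a),0]);uy=np.array([-ux[1],ux[0],0])
pts=[m,m-30*uy-[0,0,4]+0*ux,m-185*uy-[0,0,4]-24*ux, m-30*uy-[0,0,4]-24*ux]
p=proj("top",pts);print(p,(p-[130,110])*4.2); p=proj("scene",pts);print((p-[330,150])*3.5)
```

```text
[[-0.    0.97  0.23]
 [ 0.    0.23 -0.97]
 [-1.    0.   -0.  ]]
[ 207.42 -565.72  371.88] [-133.39   70.09   -1.33] [[ 0.   -0.28  0.96]
 [ 0.   -0.96 -0.28]
 [ 1.    0.   -0.  ]]
plate scene [465.78  95.84 110.  ]
plate scene [592.4  100.17 110.  ]
[[169.93 205.44]
 [170.55 191.44]
 [182.64 119.39]
 [182.34 190.97]] [[167.71 400.84]
 [170.31 342.04]
 [221.09  39.44]
 [219.84 340.06]]
[[234.92 165.3 ]
 [259.03 208.84]
 [370.38 456.02]
 [219.03 217.57]]
```

```bash
python3 -m jog '[[[0.031,0.0233,0],[0,0,-0.02],1],[[0.062,0.0466,0],[0,0,-0.04],1],[[0.093,0.07,0],[0,0,-0.063],1],[[0.124,0.093,0],[0,0,-0.063],1],[[0.155,0.1165,0],[0,0,-0.063],1]]' 60; python3 -m jog '[[[0.031,0.0233,-0.01],[0,0,0],1],[[0.062,0.0466,-0.02],[0,0,0],1],[[0.093,0.07,-0.03],[0,0,0],1],[[0.124,0.093,-0.03],[0,0,0],1],[[0.155,0.1165,-0.03],[0,0,0],1]]'
```

```text
time: 0.57
tool_pos: [295.6, -465.7, 239.0]
tcp_rot: [-167.2, 90.0, 112.6]
ft_force: [0.3, -0.6, -0.0]
finger_gap: 85.4
time: 0.98
tool_pos: [450.3, -348.6, 208.0]
tcp_rot: [-141.2, 89.9, 138.7]
ft_force: [0.5, -1.3, 0.4]
finger_gap: 85.5
```

```bash
python3 -m jog '[[[0.03,0.0225,-0.01],[0,0,0],1],[[0.06,0.045,-0.02],[0,0,0],1],[[0.06,0.045,-0.02],[0,0,0],1]]'
python3 - <<'E'
from h import *
m=vision.camera_model("wrist");im=vision.snapshot("wrist");cv2.imwrite("pics/w1.png",im[:,:,::-1]);np.save("w1.npy",m['world_to_cam'])
from scipy.spatial.transform import Rotation as Ro
s=r.sense();print(s['tool_pos'],Ro.from_euler('xyz',s['tcp_rot'],degrees=True).as_matrix().round(3))
a=np.radians(9.7);u=np.array([np.cos(a),np.sin(a),0]);c=np.array([515.5,-303.2,61])
print(proj("wrist",[c+k*u for k in (-100,-40,-35,-30,0,100)],m))
E
```

```text
time: 1.23
tool_pos: [513.0, -300.1, 186.6]
tcp_rot: [-177.5, 89.8, 102.7]
ft_force: [0.2, 0.5, -0.9]
finger_gap: 85.5
[ 511.06095959 -302.2278687   187.21871995] [[-0.002  0.984  0.176]
 [ 0.002  0.176 -0.984]
 [-1.    -0.002 -0.003]]
[[286.91482617 298.33013114]
 [287.69330248 242.53597485]
 [287.76243574 237.58667431]
 [287.83227288 232.58790028]
 [288.26672426 201.51160195]
 [289.93781613  82.30841305]]
```

View pics/w1.png

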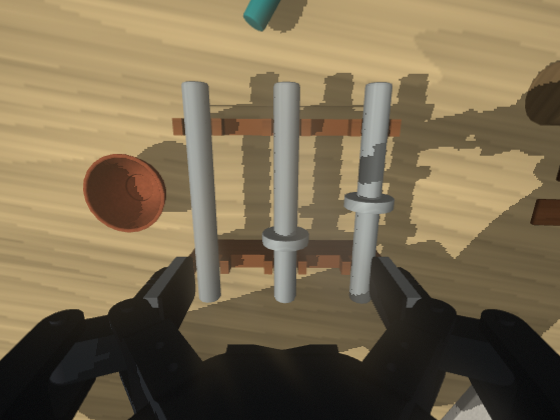

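```bash
python3 -m jog '[[[0,0,-0.01],[0,0,0],0.2],[[0,0,-0.02],[0,0,0],0.2],[[0,0,-0.045],[0,0,0],0.2],[[0,0,-0.07],[0,0,0],0.2],[[0,0,-0.07],[0,0,0],0.2]]'
```

```text
time: 1.7
tool_pos: [505.2, -304.5, 112.8]
tcp_rot: [-133.9, 89.5, 145.8]
ft_force: [-1.0, 0.9, -1.3]
finger_gap: 51.5
```

```bash
python3 -m jog '[[[0,0,-0.005],[0,0,0],0.2],[[0,0,-0.01],[0,0,0],0.2],[[0,0,-0.01],[0,0,0],0.2]]';python3 - <<'E'
from h import *
m=vision.camera_model("wrist");im=vision.snapshot("wrist");cv2.imwrite("pics/w2.png",im[:,:,::-1])
from scipy.spatial.transform import Rotation as Ro
s=r.sense();R=Ro.from_euler('xyz',s['tcp_rot'],degrees=True).as_matrix();print(s['tool_pos'],R.round(3))
E
```

```text
time: 1.95
tool_pos: [509.5, -306.2, 109.6]
tcp_rot: [40.7, 90.0, -39.5]
ft_force: [0.2, -0.2, -0.4]
finger_gap: 50.9
[ 509.78421545 -306.17734876  110.14933889] [[ 0.001  0.985  0.17 ]
 [-0.001  0.17  -0.985]
 [-1.     0.001  0.001]]
```

View pics/w2.png

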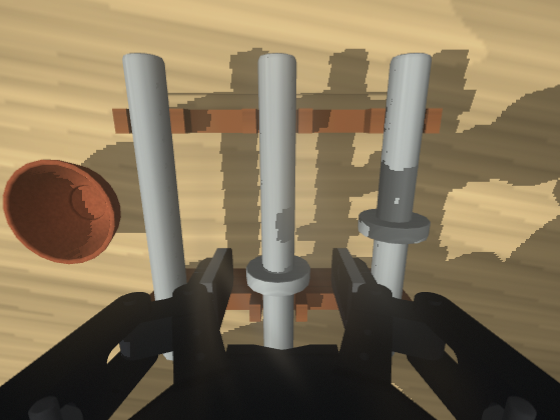

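Run:
```python
from h import *
m=vision.camera_model("wrist")
for p,z in [((278,56),66),((278,265),75),((279,300),64),((278,150),61),((278,240),61)]: print(p,onz("wrist",p,z,m))
```

```text
(278, 56) [ 612.80718295 -284.62656543   66.        ]
(278, 265) [ 493.8180852 -304.8959707   75.       ]
(279, 300) [ 462.06716961 -310.82493347   64.        ]
(278, 150) [ 562.73759968 -293.03376715   61.        ]
(278, 240) [ 504.79165857 -302.84491946   61.        ]
```

```bash
python3 -m jog '[[[0,0.004,-0.015],[0,0,0],0.2],[[0,0.004,-0.03],[0,0,0],0.2],[[0,0.004,-0.045],[0,0,0],0.2],[[0,0.004,-0.06],[0,0,0],0.2],[[0,0.004,-0.06],[0,0,0],0.2]]' ; python3 -m jog '[[[0,0,0],[0,0,0],0.2],[[0,0,0],[0,0,0],-0.3],[[0,0,0],[0,0,0],-0.8],[[0,0,0],[0,0,0],-0.8],[[0,0,0],[0,0,0],-0.8]]' 60;  python3 -m jog '[[[0,0,0],[0,0,0],-1],[[0,0,0],[0,0,0],-1],[[0,0,0],[0,0,0],-1]]' 60
```

```text
time: 2.42
tool_pos: [508.4, -300.7, 47.3]
tcp_rot: [-134.6, 89.8, 145.3]
ft_force: [-0.3, 0.1, -1.2]
finger_gap: 51.4
time: 2.83
tool_pos: [510.7, -302.3, 51.4]
tcp_rot: [46.2, 89.8, -33.9]
ft_force: [-1.3, 1.0, 4.3]
finger_gap: 19.8
time: 3.08
tool_pos: [510.7, -302.3, 51.4]
tcp_rot: [45.6, 89.8, -34.5]
ft_force: [-1.1, 0.5, 5.0]
finger_gap: 20.6
```

```bash
python3 -m jog '[[[0,0,0.01],[0,0,0],-1],[[0,0,0.03],[0,0,0],-1],[[0,0,0.05],[0,0,0],-1],[[0,0,0.07],[0,0,0],-1],[[0,0.01,0.08],[0,0,0],-1]]';python3 -m jog '[[[0,0.015,0],[0,0,0.1],-1],[[0,0.035,0],[0,0,0.21],-1],[[0,0.055,0],[0,0,0.32],-1],[[0,0.075,0],[0,0,0.43],-1],[[0,0.095,0],[0,0,0.54],-1]]';python3 -m jog '[[[0.005,0.02,0],[0,0,0.11],-1],[[0.01,0.04,0],[0,0,0.22],-1],[[0.015,0.06,0],[0,0,0.33],-1],[[0.02,0.08,0],[0,0,0.44],-1],[[0.02,0.095,0],[0,0,0.55],-1]]'
```

```text
time: 3.5
tool_pos: [510.3, -293.2, 132.5]
tcp_rot: [34.5, 89.8, -45.7]
ft_force: [1.4, -0.8, -5.5]
finger_gap: 20.4
time: 3.92
tool_pos: [508.7, -194.6, 128.8]
tcp_rot: [-167.8, 89.9, 143.3]
ft_force: [-0.0, -1.3, -6.1]
finger_gap: 20.8
time: 4.33
tool_pos: [529.4, -99.0, 128.9]
tcp_rot: [138.5, 89.9, 121.2]
ft_force: [0.0, 0.3, -6.0]
finger_gap: 20.4
```

```bash
python3 -m jog '[[[0,0.015,-0.01],[0,0,0.11],-1],[[0,0.03,-0.02],[0,0,0.22],-1],[[0,0.04,-0.03],[0,0,0.33],-1],[[0,0.04,-0.04],[0,0,0.367],-1],[[0,0.04,-0.04],[0,0,0.367],-1]]';python3 -m jog '[[[0,0,0],[0,0,0],-1],[[0,0,0],[0,0,0],-1]]'
python3 - <<'E'
from h import *
np.set_printoptions(precision=2,suppress=True)
m=vision.camera_model("wrist");im=vision.snapshot("wrist");cv2.imwrite("pics/w3.png",im[:,:,::-1]);np.save("w3.npy",m['world_to_cam'])
from scipy.spatial.transform import Rotation as Ro
s=r.sense();R=Ro.from_euler('xyz',s['tcp_rot'],degrees=True).as_matrix();print(s['time'],s['tool_pos'],R.round(3))
for n in ("top","scene"): cv2.imwrite(f"pics/{n}3.png",vision.snapshot(n)[:,:,::-1])
M=np.array([522.5,98.5,85]);a=np.radians(93.15);ux=np.array([np.cos(a),np.sin(a),0]);uy=np.array([-ux[1],ux[0],0])
print(proj("wrist",[M,M+[0,0,25]+65*uy,M+[0,0,25]-65*uy],m))
tip=s['tool_pos']-11*R[:,0]+105*R[:,1];print(tip,proj("wrist",[tip],m))
E
```

```text
time: 4.75
tool_pos: [527.0, -59.7, 86.5]
tcp_rot: [161.8, 89.7, 165.4]
ft_force: [-1.1, 0.5, -7.2]
finger_gap: 20.1
time: 4.92
tool_pos: [529.6, -61.5, 89.7]
tcp_rot: [-15.8, 90.0, -12.6]
ft_force: [0.9, 0.2, -5.6]
finger_gap: 20.2
4.9667 [529.94 -61.74  90.09] [[ 0.   -0.06  1.  ]
 [-0.    1.    0.06]
 [-1.   -0.    0.  ]]
[[ 288.33 -128.86]
 [  60.58 -202.81]
 [ 519.78 -202.14]]
[524.03  43.1  101.07] [[283.96  29.29]]
```

View pics/w3.png

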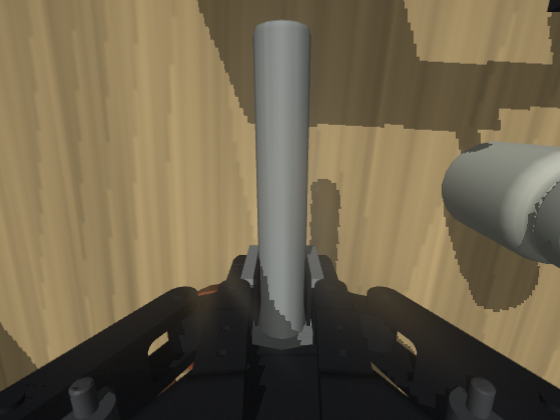

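View pics/scene3.png

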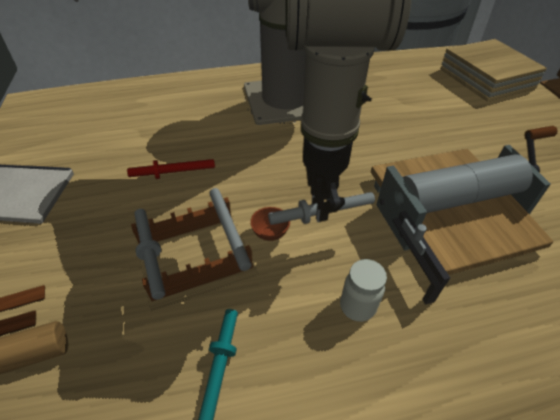

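View pics/top3.png

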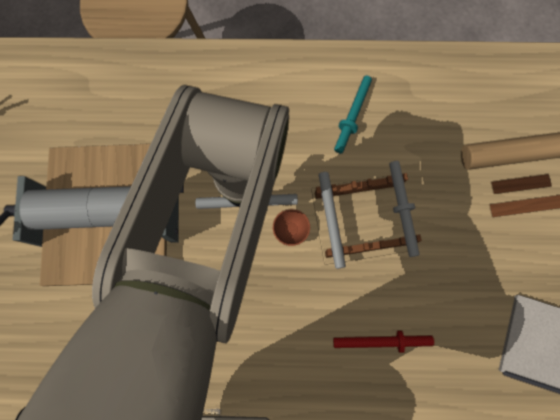

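Run:
```python
from h import *
s=cv2.imread("pics/scene3.png")
c=cv2.resize(s[155:255,310:440],None,fx=6,fy=6,interpolation=cv2.INTER_CUBIC)
c=cv2.convertScaleAbs(c,alpha=1.8,beta=10)
cv2.imwrite("pics/s3z.png",c)
t=cv2.imread("pics/top0.png")
c=cv2.resize(t[160:250,150:220],None,fx=6.5,fy=6.5,interpolation=cv2.INTER_CUBIC)
cv2.imwrite("pics/t0z.png",cv2.convertScaleAbs(c,alpha=1.8,beta=10))
```

```text
(no output)
```

View pics/s3z.png

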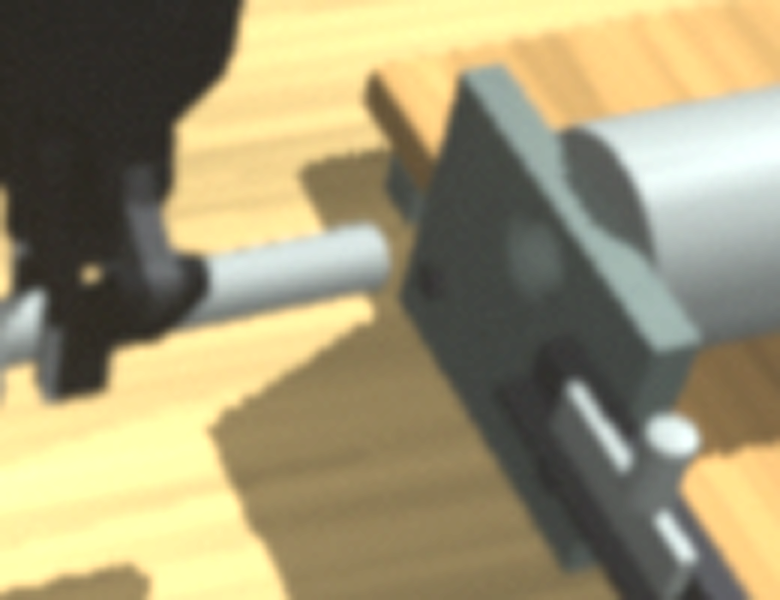

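View pics/t0z.png

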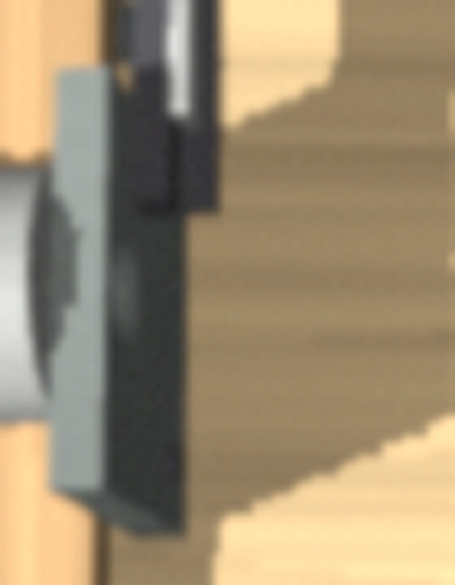

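Run:
```python
from h import *
np.set_printoptions(precision=1,suppress=True)
S=lambda x,y:(310+x/6,155+y/6)
T=lambda x,y:(150+x/6.5,160+y/6.5)
print("cams",ray("scene",(280,210))[0],ray("top",(280,210))[0])
for n,a,b in [("scene",S(462,72),S(655,352)),("top",T(105,488),T(110,68))]:
    p=onz(n,a,110);q=onz(n,b,110);print(n,p,q,(p+q)/2,np.linalg.norm(p-q),np.degrees(np.arctan2(*(q-p)[[1,0]])))
print("tri corners",tri([("scene",S(462,72)),("top",T(105,488))]),tri([("scene",S(655,352)),("top",T(110,68))]))
print("blob",tri([("scene",S(533,257)),("top",T(127,285))]),onz("scene",S(533,257),85),onz("top",T(127,285),85))
tip=np.array([524.0,43.1,101.1]);g=tip-105*np.array([-.057,.998,0])
print("tip pred scene zoom",(proj("scene",[tip,tip-60*np.array([-.057,.998,0]),tip+[0,0,11]])-[310,155])*6, "top",proj("top",[tip,tip+[-.057*0,0,0]]))
```

```text
cams [ 975.9 -237.9  606.8] [ 335.2 -128.7  955.7]
scene [461.3  97.5 110. ] [590.2 103.5 110. ] [525.8 100.5 110. ] 129.0520595256351 2.6888118310766798
top [458.4  95.  110. ] [587.7 102.  110. ] [523.   98.5 110. ] 129.49044534844853 3.100784963774065
tri corners [459.2  97.1 108. ] [588.7 103.6 108.1]
blob [525.4  99.2  86.2] [524.4 100.6  85. ] [525.5  99.   85. ]
tip pred scene zoom [[374.7 247.4]
 [195.9 284.5]
 [381.3 222.2]] top [[195.7 203.2]
 [195.7 203.2]]
```

Run:
```python
from h import *
np.set_printoptions(precision=2,suppress=True)
s=cv2.imread("pics/scene3.png").astype(float)
# axle between px x 347..370 ; column profiles of colour saturation (grey vs wood)
b,g,rr=s[...,0],s[...,1],s[...,2]
d=rr-b
for x in range(344,374,3): print(x,d[188:214,x].astype(int))
tip=np.array([524.0,43.1,99.7]);u=np.array([-.057,.998,0])
print(proj("scene",[tip+[0,0,0],tip-60*u,]))
w=cv2.imread("pics/w3.png").astype(float);dw=w[...,2]-w[...,0]
for y in (40,80,120,160,200,240): 
    m=np.where(dw[y,200:340]<25)[0]+200; print(y,m.min(),m.max(),len(m))
```

```text
344 [56 55 55 59 60 61 60 59 52 28  5 -1 -2  0  0  0  0 -2 -2  0 12 38 58 64
 62 61]
347 [57 56 58 60 61 62 61 59 43 14 -1 -5 -5 -4 -3 -3 -2 -2 -1  5 25 50 61 63
 62 60]
350 [56 56 58 60 61 61 61 50 24  2 -5 -5 -5 -4 -4 -3 -2 -2  1 16 42 60 63 63
 60 60]
353 [56 56 58 60 61 61 56 37  7 -4 -4 -4 -5 -4 -4 -4 -2  0 10 36 57 63 64 61
 60 60]
356 [56 58 61 62 62 59 47 19  0 -4 -5 -4 -4 -3 -3 -3 -2  4 25 49 62 63 62 61
 59 59]
359 [57 60 61 61 61 55 31  4 -5 -5 -5 -5 -5 -3 -2 -2  1 16 42 60 64 63 61 60
 59 59]
362 [35 42 49 55 56 40 12 -2 -6 -5 -4 -5 -3 -2 -2 -1  7 30 56 63 64 62 60 59
 58 51]
365 [29 30 30 30 23  8 -3 -5 -5 -5 -5 -3 -2 -2 -1  3 20 46 60 64 62 61 57 50
 39 32]
368 [30 31 31 27 12 -2 -5 -5 -5 -5 -4 -4 -3 -2  0 11 38 58 63 64 60 51 40 33
 31 30]
371 [30 31 31 26 12 -1 -5 -5 -5 -4 -4 -3 -3 -3  2 14 34 49 57 57 49 37 30 30
 30 29]
[[372.31 196.76]
 [342.55 202.94]]
40 253 310 58
80 254 309 56
120 255 308 54
160 257 307 51
200 258 306 49
240 259 305 47
```

Run:
```python
from h import *
np.set_printoptions(precision=2,suppress=True)
t=cv2.imread("pics/top3.png").astype(float);d=t[...,2]-t[...,0]
for x in (198,201,204,207,210,213): print(x,d[192:214,x].astype(int))
print(d[202,185:205].astype(int))
tip=np.array([524.0,43.1,99.7]);u=np.array([-.057,.998,0])
print(proj("top",[tip,tip-20*u]))
w=vision.camera_model("wrist");w['world_to_cam']=np.load("w3.npy")
for p in [(281.5,40),(281.8,120),(282,240)]: print(onz("wrist",p,99.7,w))
```

```text
198 [35 35 36 36 35 25  9  3  2  1  1  2  2  2  1  4 15 30 35 35 35 35]
201 [35 35 36 36 33 21  7  2  2  2  2  3  2  1  1  3 14 29 36 35 34 35]
204 [36 35 36 36 34 22  7  2  2  2  2  2  2  2  2  5 19 32 36 35 35 36]
207 [36 35 36 36 31 18  6  2  1  2  2  2  2  2  2  5 19 33 36 35 34 34]
210 [36 37 37 37 32 16  4  2  1  1  2  2  2  2  2  6 24 35 37 35 34 34]
213 [35 36 36 38 31 13  3  2  2  2  2  2  2  2  3  6 24 35 37 35 35 35]
[34 35 34 34 34 34 34 34 34 28 16  5  1  1  2  2  2  2  1  2]
[[195.84 203.35]
 [205.94 202.93]]
[523.31  39.89  99.7 ]
[525.03  11.36  99.7 ]
[528.02 -40.06  99.7 ]
```

```bash
python3 -m jog '[[[0.001,0.015,-0.008],[0,0,-0.007],-1],[[0.001,0.035,-0.0147],[0,0,-0.007],-1],[[0.001,0.035,-0.0147],[0,0,-0.007],-1],[[0.001,0.035,-0.0147],[0,0,-0.007],-1],[[0.001,0.035,-0.0147],[0,0,-0.007],-1]]'
python3 - <<'E'
from h import *
np.set_printoptions(precision=2,suppress=True)
m=vision.camera_model("wrist");im=vision.snapshot("wrist");cv2.imwrite("pics/w4.png",im[:,:,::-1]);np.save("w4.npy",m['world_to_cam'])
from scipy.spatial.transform import Rotation as Ro
s=r.sense();R=Ro.from_euler('xyz',s['tcp_rot'],degrees=True).as_matrix();print(s['time'],s['tool_pos'],R.round(4))
t=vision.snapshot("scene")[:,:,::-1];cv2.imwrite(f"pics/scene4.png",t)
c=cv2.resize(t[155:255,330:440],None,fx=6,fy=6,interpolation=cv2.INTER_CUBIC)
cv2.imwrite("pics/s4z.png",cv2.convertScaleAbs(c,alpha=2.5,beta=10))
E
```

```text
time: 5.48
tool_pos: [531.0, -27.0, 75.2]
tcp_rot: [-34.6, 89.9, -31.7]
ft_force: [0.2, -0.7, -5.6]
finger_gap: 20.4
5.5333 [531.14 -27.16  75.3 ] [[ 0.   -0.05  1.  ]
 [-0.    1.    0.05]
 [-1.   -0.    0.  ]]
```

View pics/w4.png

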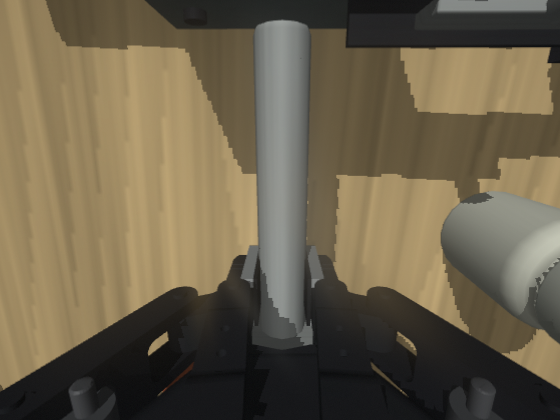

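View pics/s4z.png

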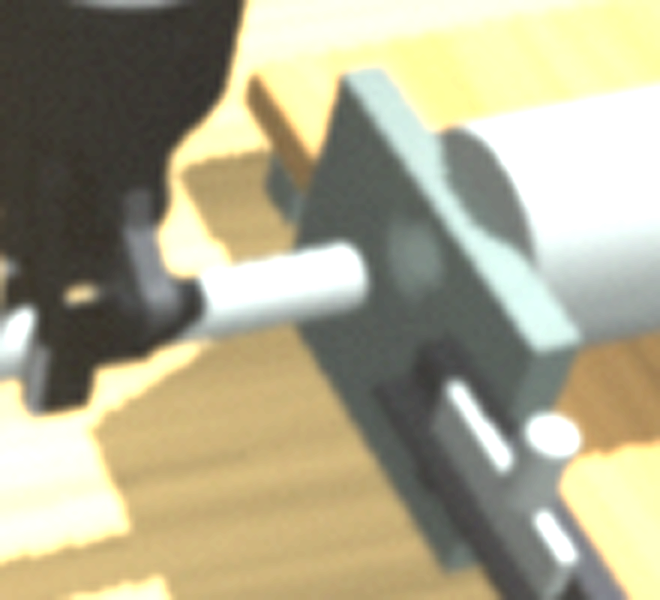

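Run:
```python
from h import *
np.set_printoptions(precision=1,suppress=True)
c=cv2.imread("pics/w4.png")[0:60,150:560]
cv2.imwrite("pics/w4z.png",cv2.convertScaleAbs(cv2.resize(c,None,fx=1.9,fy=4),alpha=2.5,beta=30))
w=vision.camera_model("wrist");w['world_to_cam']=np.load("w4.npy")
for p in [(347,14),(347.5,45)]: print(onz("wrist",p,81,w))
print(onz("wrist",(282,40),85,w),onz("wrist",(282,240),85,w))
```

```text
[549.4  85.4  81. ]
[550.8  75.   81. ]
[525.4  74.5  85. ] [529.5  -5.5  85. ]
```

View pics/w4z.png

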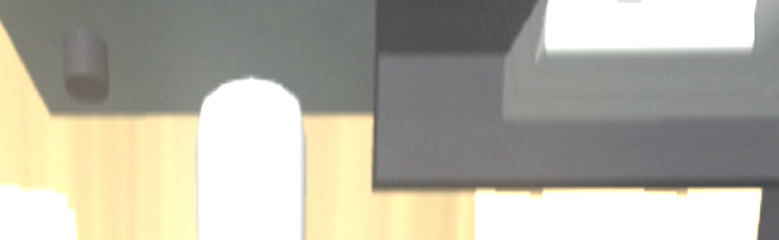

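Run:
```python
from h import *
np.set_printoptions(precision=1,suppress=True)
w=vision.camera_model("wrist");w['world_to_cam']=np.load("w4.npy")
print(ray("wrist",(280,200),w)[0])
a=np.radians(93.0);ux=np.array([np.cos(a),np.sin(a),0]);uy=np.array([-ux[1],ux[0],0])
M=np.array([524.2,99,0])
P=lambda x,y,z:M+x*ux+y*uy+[0,0,z]
for n,l in [("trackcorner",[(-24,-30,z) for z in (81,71,61,51)]),("slot",[(-20,-30,81),(-14,-30,81)]),("keeper",[(-20,-55,91),(-20,-55,81),(-14,-55,91)]),("plate bottom",[(0,65,10),(0,65,0),(0,65,20),(0,0,10)])]:
    print(n,proj("wrist",[P(*q) for q in l],w))
```

```text
[526.9  44.5 208.5]
trackcorner [[359.9  41.1]
 [353.8  47.5]
 [348.6  53. ]
 [344.1  57.8]]
slot [[360.6  29.4]
 [361.8  11.4]]
keeper [[439.6  20.4]
 [426.2  29.2]
 [442.2   0.5]]
plate bottom [[172.5  28.2]
 [178.1  33.1]
 [166.1  22.6]
 [281.9  28.1]]
```

```bash
python3 - <<'E'
from h import *
np.set_printoptions(precision=1,suppress=True)
w=vision.camera_model("wrist");w['world_to_cam']=np.load("w4.npy")
a=np.radians(93.0);ux=np.array([np.cos(a),np.sin(a),0]);uy=np.array([-ux[1],ux[0],0])
M=np.array([524.2,99,0])
P=lambda x,y,z:M+x*ux+y*uy+[0,0,z]
z=lambda q:(proj("scene",q)-[330,155])*6
print(z([P(-24,-30,81),P(-24,-30,61),P(0,-30,81),P(-20,-30,81),P(-14,-30,81),P(0,-65,110),P(0,65,110),P(0,0,85)]))
print(tri([("wrist",(348,45),w),("scene",(392.5,219.7))]))
E
python3 - <<'E'
import cv2
t=cv2.imread("pics/scene4.png")
c=cv2.resize(t[185:245,375:435],None,fx=10,fy=10,interpolation=cv2.INTER_CUBIC)
cv2.imwrite("pics/s4zz.png",cv2.convertScaleAbs(c,alpha=4,beta=0))
c=cv2.imread("pics/top0.png")[100:220,160:200]
cv2.imwrite("pics/t0zz.png",cv2.convertScaleAbs(cv2.resize(c,None,fx=5,fy=5,interpolation=cv2.INTER_CUBIC),alpha=4,beta=0))
E
```

```text
[[380.7 347. ]
 [366.5 389.3]
 [449.5 332.1]
 [392.3 344.5]
 [409.5 340.8]
 [529.9 349.8]
 [334.3  68.8]
 [408.2 257.3]]
[554.9  80.   60.2]
```

View pics/s4zz.png

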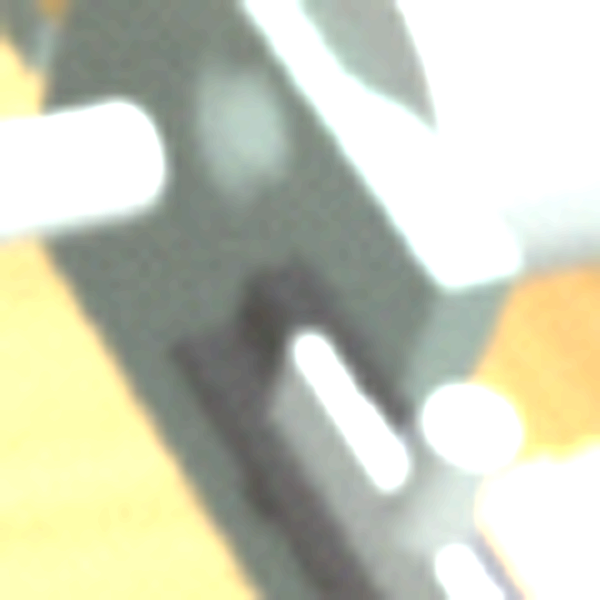

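View pics/t0zz.png

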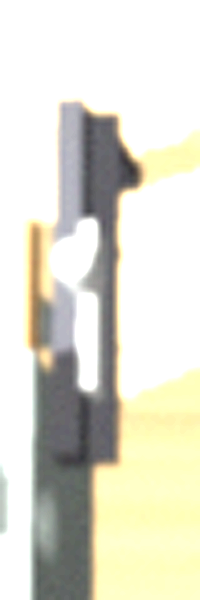

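```bash
python3 -m jog '[[[-0.0004,0.008,0],[0,0,0],-1],[[-0.0008,0.016,0],[0,0,0],-1],[[-0.0011,0.022,0],[0,0,0],-1],[[-0.0014,0.027,0],[0,0,0],-1],[[-0.0016,0.031,0],[0,0,0],-1]]';python3 -m jog '[[[-0.0003,0.005,0],[0,0,0],-1],[[-0.0005,0.01,0],[0,0,0],-1],[[-0.0005,0.01,0],[0,0,0],-1]]'
```

```text
time: 6.0
tool_pos: [528.9, 5.4, 74.6]
tcp_rot: [118.8, 90.0, 121.8]
ft_force: [-0.0, 0.5, -5.2]
finger_gap: 20.2
time: 6.25
tool_pos: [528.4, 15.5, 74.6]
tcp_rot: [103.0, 90.0, 106.0]
ft_force: [-1.4, 0.4, -7.4]
finger_gap: 19.9
```

```bash
python3 -m jog '[[[-0.0004,0.008,0],[0,0,0],-1],[[-0.0008,0.016,0],[0,0,0],-1],[[-0.0013,0.024,0],[0,0,0],-1],[[-0.0017,0.032,0],[0,0,0],-1],[[-0.0021,0.04,0],[0,0,0],-1]]';python3 -m jog '[[[0,0,0],[0,0,0],-1],[[0,0,0],[0,0,0],-1]]';python3 - <<'E'
from h import *
im=vision.snapshot("wrist");cv2.imwrite("pics/w5.png",im[:,:,::-1])
t=vision.snapshot("scene")[:,:,::-1]
cv2.imwrite("pics/s5.png",cv2.resize(t[155:275,300:440],None,fx=5,fy=5,interpolation=cv2.INTER_CUBIC))
E
```

```text
time: 6.67
tool_pos: [526.3, 55.4, 74.6]
tcp_rot: [125.2, 90.0, 128.1]
ft_force: [0.3, 0.3, -5.7]
finger_gap: 20.3
time: 6.83
tool_pos: [526.3, 55.1, 74.6]
tcp_rot: [-115.2, 90.0, -112.2]
ft_force: [0.8, 0.0, -6.4]
finger_gap: 19.9
```

View pics/w5.png

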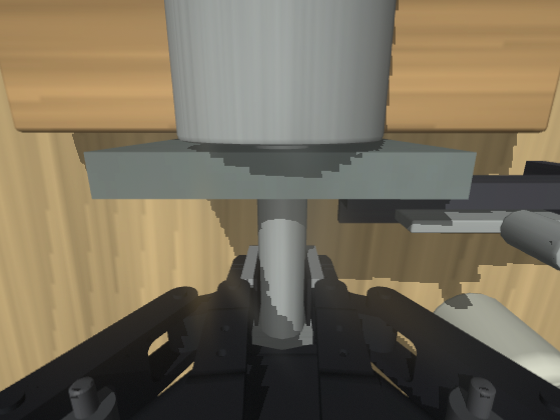

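View pics/s5.png

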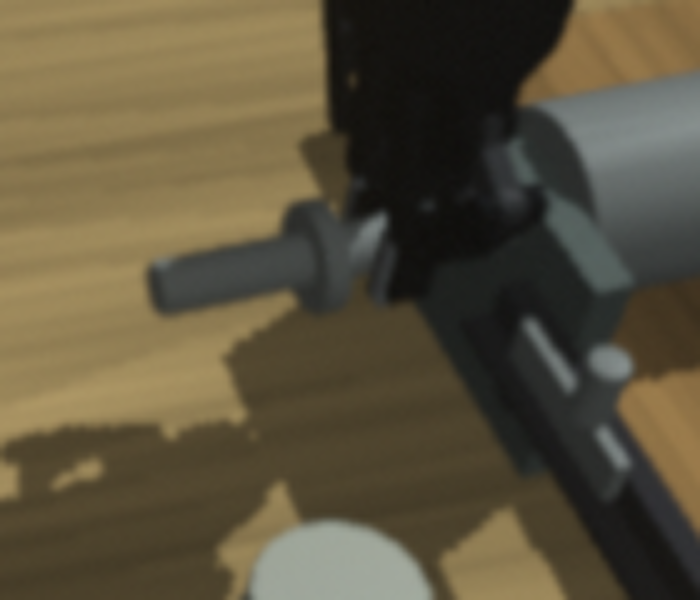

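```bash
python3 -m jog '[[[0,0,0],[0,0,0],-0.7],[[0,0,0],[0,0,0],-0.3],[[0,0,0],[0,0,0],0.1],[[0,0,0],[0,0,0],0.2],[[0,0,0],[0,0,0],0.2]]';python3 -m jog '[[[0,0,0],[0,0,0],0.2],[[0,0,0],[0,0,0],0.2],[[0,0,0.01],[0,0,0],0.2],[[0,0,0.03],[0,0,0],0.2],[[0,0,0.06],[0,0,0],0.2]]'
python3 - <<'E'
from h import *
im=vision.snapshot("wrist");cv2.imwrite("pics/w6.png",im[:,:,::-1])
t=vision.snapshot("scene")[:,:,::-1];cv2.imwrite("pics/scene6.png",t)
cv2.imwrite("pics/s6.png",cv2.resize(t[155:275,300:440],None,fx=5,fy=5,interpolation=cv2.INTER_CUBIC))
E
```

```text
time: 7.35
tool_pos: [527.2, 54.3, 75.4]
tcp_rot: [-3.8, 89.9, -0.9]
ft_force: [0.3, -0.7, -0.5]
finger_gap: 51.2
time: 7.77
tool_pos: [524.2, 54.4, 133.0]
tcp_rot: [177.4, 89.7, -179.7]
ft_force: [0.1, 0.1, -0.2]
finger_gap: 51.4
```

View pics/s6.png

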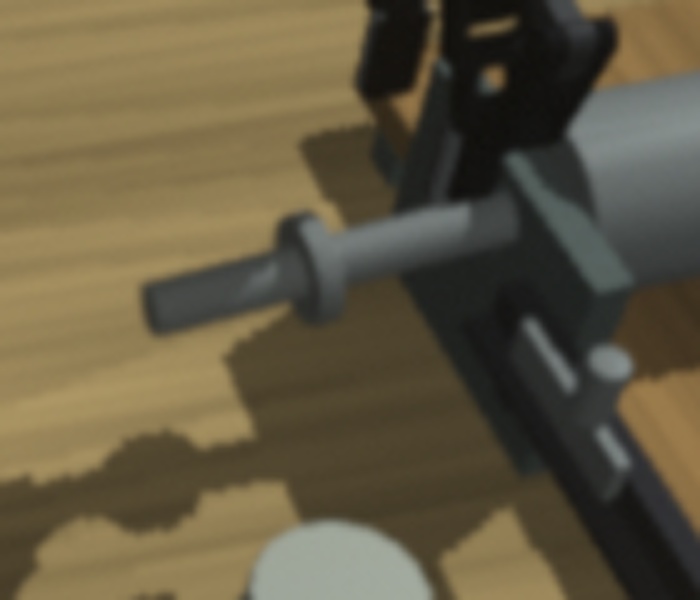

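Run:
```python
from h import *
np.set_printoptions(precision=1,suppress=True)
a=np.radians(93.0);ux=np.array([np.cos(a),np.sin(a),0]);uy=np.array([-ux[1],ux[0],0])
M=np.array([524.2,99,0])
P=lambda x,y,z:M+x*ux+y*uy+[0,0,z]
for q in [(-138,0,85),(-138,0,77),(-103,0,85),(-103,0,78),(-78,0,85),(-78,0,80)]: print(q,P(*q),(proj("scene",[P(*q)])-[300,155])*5)
```

```text
(-138, 0, 85) [531.4 -38.8  85. ] [[154.6 283.9]]
(-138, 0, 77) [531.4 -38.8  77. ] [[152.4 298.4]]
(-103, 0, 85) [529.6  -3.9  85. ] [[242.4 265.7]]
(-103, 0, 78) [529.6  -3.9  78. ] [[239.8 278.4]]
(-78, 0, 85) [528.3  21.1  85. ] [[304. 253.]]
(-78, 0, 80) [528.3  21.1  80. ] [[301.9 262.1]]
```

View pics/w6.png

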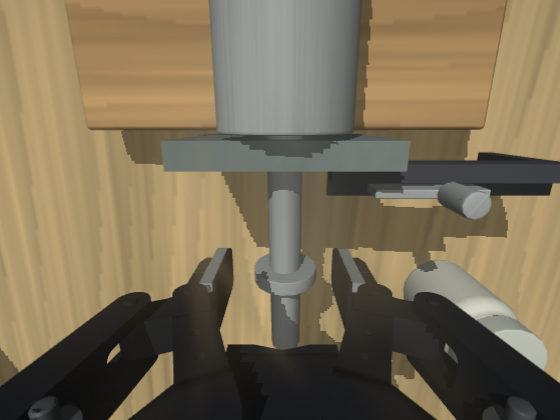

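```bash
python3 -m jog '[[[0.001,-0.02,0],[0,0,0],0.2],[[0.002,-0.045,0],[0,0,0],0.2],[[0.0032,-0.062,0],[0,0,0],0.2],[[0.0032,-0.062,0],[0,0,0],0.2],[[0.0032,-0.062,0],[0,0,0],0.2]]';python3 - <<'E'
from h import *
im=vision.snapshot("wrist");cv2.imwrite("pics/w7.png",im[:,:,::-1]);s=r.sense();print(s['tool_pos'])
m=vision.camera_model("wrist")
d=im[...,0].astype(int)-im[...,2]
for y in (100,160,190,200,250,270,300): print(y,np.where(d[y,215:345]<20)[0]+215)
E
```

```text
time: 8.28
tool_pos: [529.7, -8.1, 135.0]
tcp_rot: [22.5, 90.0, 25.3]
ft_force: [0.1, 0.6, 0.1]
finger_gap: 51.4
[529.63168231  -7.38709598 134.82536968]
100 [262 263 264 265 266 267 268 269 270 271 272 273 274 275 276 277 278 279
 280 281 282 283 284 285 286 287 288 289 290 291 292 293 294 295 296 297
 298 326 327 328 329 330 331 332 333 334 335 336 337 338 339 340 341 342
 343 344]
160 [264 265 266 267 268 269 270 271 272 273 274 275 276 277 278 279 280 281
 282 283 284 285 286 287 288 289 290 291 292 293 294 295 296 297]
190 [249 250 251 252 253 254 255 256 257 258 259 260 261 262 263 264 265 266
 267 268 269 270 271 272 273 274 275 276 277 278 279 280 281 282 283 284
 285 286 287 288 289 290 291 292 293 294 295 296 297 298 299 300 301 302
 303 304 305 306 307 308 309 310 311 312 313]
200 [263 264 265 266 267 268 269 270 271 272 273 274 275 276 277 278 279 280
 281 282 283 284 285 286 287 288 289 290 291 292 293 294 295 296]
250 [217 218 219 220 221 222 223 224 225 226 227 228 229 230 267 268 269 270
 271 272 273 274 275 276 277 278 279 280 281 282 283 284 285 286 287 288
 289 290 291 292 293 294 295 296 338 339 340 341 342 343 344]
270 [215 216 217 269 270 271 272 273 274 275 276 277 278 279 280 281 282 283
 284 285 286 287 288 289 290 291 292 293]
300 [215 216 217 218 219 220 221 222 223 224 225 226 227]
```

View pics/w7.png

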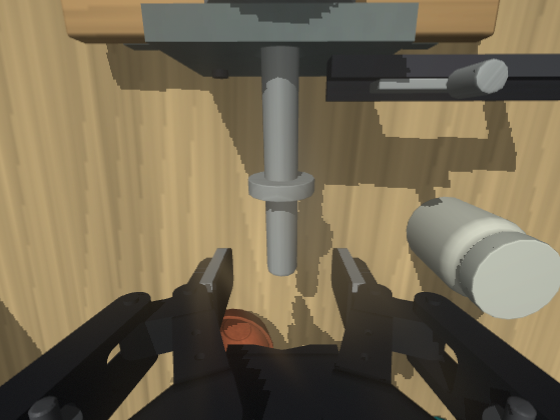

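Run:
```python
from h import *
m=vision.camera_model("wrist")
for p,z in [((281,275),74),((281,198),80),((281,175),95),((281,240),78)]: print(p,onz("wrist",p,z,m))
print(r.sense()['tool_pos'])
```

```text
(281, 275) [530.34196965 -42.01054778  74.        ]
(281, 198) [527.42476895  17.32438481  80.        ]
(281, 175) [526.59378718  35.0099509   95.        ]
(281, 240) [528.91881656 -13.00163076  78.        ]
[529.63168231  -7.38709598 134.82536968]
```

```bash
python3 -m jog '[[[-0.0005,-0.006,-0.015],[0,0,0],0.2],[[-0.0005,-0.006,-0.035],[0,0,0],0.2],[[-0.0005,-0.006,-0.055],[0,0,0],0.2],[[-0.0005,-0.006,-0.066],[0,0,0],0.2],[[-0.0005,-0.006,-0.066],[0,0,0],0.2]]';python3 -m jog '[[[0,0,0],[0,0,0],0.1],[[0,0,0],[0,0,0],-0.3],[[0,0,0],[0,0,0],-1],[[0,0,0],[0,0,0],-1],[[0,0,0],[0,0,0],-1]]' 60;  python3 -m jog '[[[0,0,0],[0,0,0],-1],[[0,0,0],[0,0,0],-1],[[0,0,0],[0,0,0],-1]]'
```

```text
time: 8.75
tool_pos: [526.7, -12.4, 65.6]
tcp_rot: [167.3, 89.7, 170.2]
ft_force: [0.8, 0.5, -0.3]
finger_gap: 51.4
time: 9.17
tool_pos: [530.1, -13.5, 70.0]
tcp_rot: [-3.3, 89.9, -0.4]
ft_force: [-0.8, 1.5, 3.9]
finger_gap: 19.8
time: 9.42
tool_pos: [530.0, -13.5, 69.7]
tcp_rot: [0.6, 89.9, 3.6]
ft_force: [-0.8, 1.2, 6.0]
finger_gap: 20.2
```

```bash
python3 -m jog '[[[0,0,0.002],[0,0,0],-1],[[0,0,0.004],[0,0,0],-1],[[0,0,0.006],[0,0,0],-1],[[0,0,0.006],[0,0,0],-1],[[0,0,0.006],[0,0,0],-1]]';python3 - <<'E'
from h import *
im=vision.snapshot("wrist");cv2.imwrite("pics/w8.png",im[:,:,::-1])
t=vision.snapshot("scene")[:,:,::-1]
cv2.imwrite("pics/s8.png",cv2.resize(t[155:275,300:440],None,fx=5,fy=5,interpolation=cv2.INTER_CUBIC));print(r.sense()['ft_force'],r.sense()['wrist_torque'])
E
```

```text
time: 9.83
tool_pos: [528.6, -13.6, 74.1]
tcp_rot: [-174.2, 89.9, -171.3]
ft_force: [1.0, 0.1, -4.5]
finger_gap: 20.0
[ 1.22582845  0.38099588 -5.8019379 ] [-0.34278178 -0.17221778 -0.09682242]
```

View pics/s8.png

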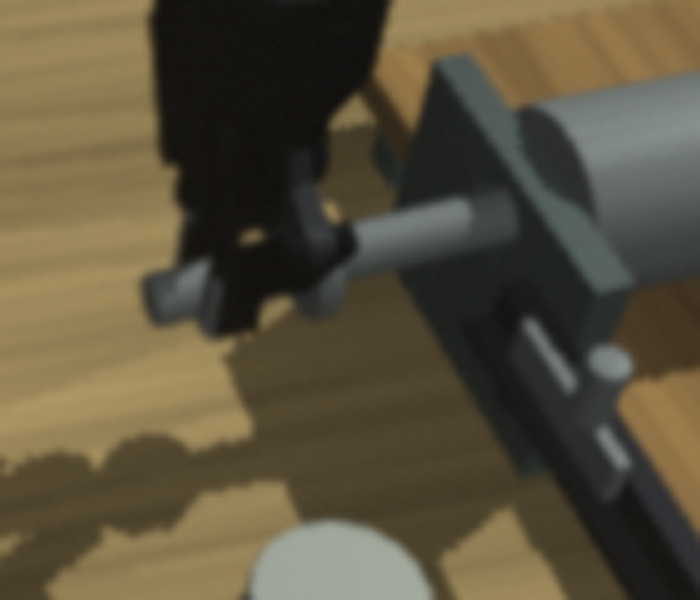

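View pics/w8.png

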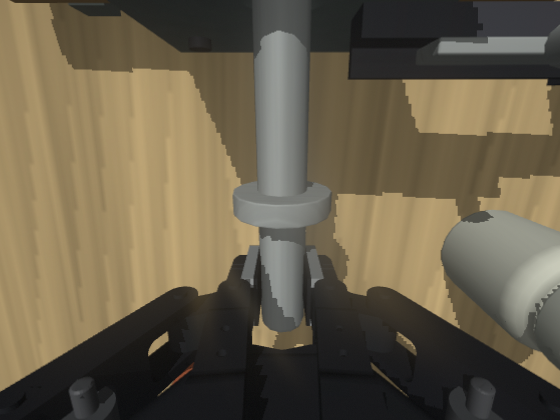

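```bash
python3 -m jog '[[[0,0,0.002],[0,0,0],-1],[[0,0,0.0035],[0,0,0],-1],[[0,0,0.0035],[0,0,0],-1]]';python3 - <<'E'
from h import *
t=vision.snapshot("scene")[:,:,::-1]
cv2.imwrite("pics/s9.png",cv2.resize(t[155:275,300:440],None,fx=5,fy=5,interpolation=cv2.INTER_CUBIC));s=r.sense();print(s['ft_force'],s['wrist_torque'],s['tool_pos'])
E
```

```text
time: 10.18
tool_pos: [528.9, -13.6, 78.1]
tcp_rot: [-168.8, 90.0, -165.9]
ft_force: [0.4, -0.2, -6.3]
finger_gap: 19.9
[ 0.47037289  0.6021806  -6.37452165] [-0.48271408  0.01314739  0.0423636 ] [528.87166746 -13.58460899  77.98627616]
```

View pics/s9.png

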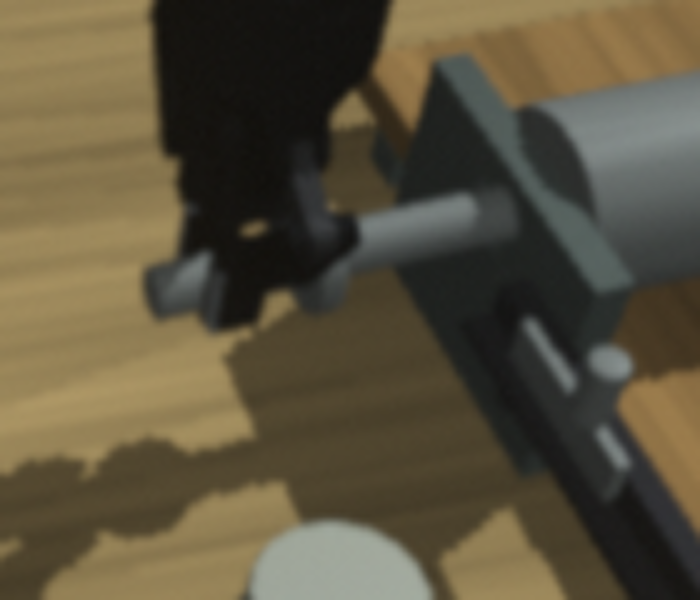

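```bash
python3 -m jog '[[[-0.0003,0.006,0.001],[0,0,0],-1],[[-0.0008,0.014,0.0015],[0,0,0],-1],[[-0.0012,0.022,0.0015],[0,0,0],-1],[[-0.0016,0.03,0.0015],[0,0,0],-1],[[-0.0016,0.03,0.0015],[0,0,0],-1]]'
```

```text
time: 10.65
tool_pos: [527.3, 18.5, 79.5]
tcp_rot: [103.5, 89.9, 106.5]
ft_force: [0.0, 0.5, -5.9]
finger_gap: 19.9
```

```bash
python3 -m jog '[[[-0.0004,0.008,0],[0,0,0],-1],[[-0.0008,0.016,0],[0,0,0],-1],[[-0.0012,0.024,0],[0,0,0],-1],[[-0.0016,0.03,0],[0,0,0],-1],[[-0.0016,0.03,0],[0,0,0],-1]]'; python3 -m jog '[[[-0.0001,0.002,0],[0,0,0],-1],[[-0.0002,0.004,0],[0,0,0],-1],[[-0.0002,0.004,0],[0,0,0],-1]]';python3 - <<'E'
from h import *
im=vision.snapshot("wrist");cv2.imwrite("pics/w10.png",im[:,:,::-1])
t=vision.snapshot("scene")[:,:,::-1]
cv2.imwrite("pics/s10.png",cv2.resize(t[155:275,300:440],None,fx=5,fy=5,interpolation=cv2.INTER_CUBIC));s=r.sense();print(s['ft_force'],s['wrist_torque'],s['tool_pos'])
E
```

```text
time: 11.07
tool_pos: [525.7, 47.9, 79.6]
tcp_rot: [103.4, 90.0, 106.3]
ft_force: [0.2, -0.8, -6.4]
finger_gap: 19.7
time: 11.32
tool_pos: [525.7, 50.6, 79.6]
tcp_rot: [45.2, 90.0, 48.1]
ft_force: [-1.4, -0.2, -6.2]
finger_gap: 20.0
[ 0.02575759  0.99292943 -5.87058184] [-0.4439657  -0.01915422 -0.04528728] [525.71867756  50.27017489  79.58784755]
```

View pics/s10.png

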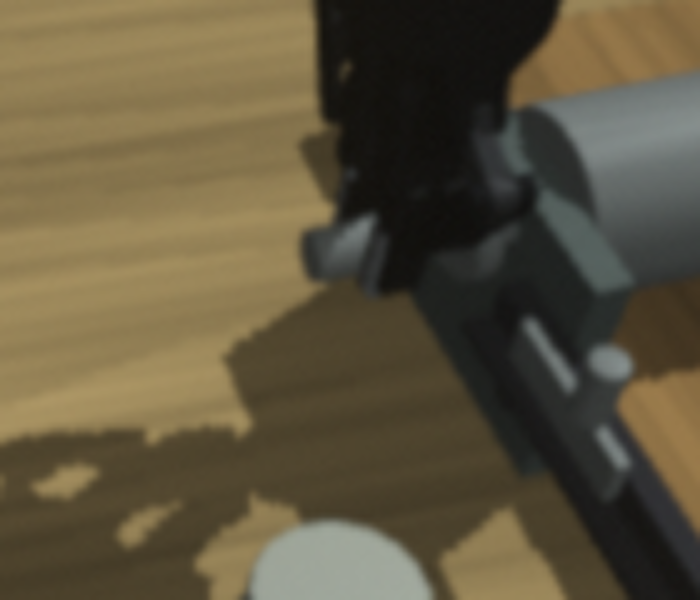

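View pics/w10.png

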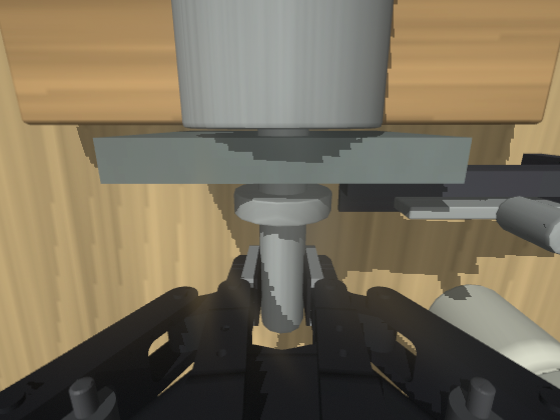

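```bash
python3 -m jog '[[[-0.0001,0.002,0],[0,0,0],-1],[[-0.0002,0.004,0],[0,0,0],-1],[[-0.0003,0.006,0],[0,0,0],-1],[[-0.0003,0.006,0],[0,0,0],-1]]'
```

```text
time: 11.75
tool_pos: [525.4, 56.8, 79.6]
tcp_rot: [105.9, 90.0, 108.9]
ft_force: [-0.5, -0.1, -6.3]
finger_gap: 19.9
```

```bash
python3 -m jog '[[[-0.0001,0.002,0],[0,0,0],-1],[[-0.0001,0.002,0],[0,0,0],-1]]'
```

```text
time: 11.92
tool_pos: [525.4, 58.1, 79.8]
tcp_rot: [-79.2, 89.9, -76.3]
ft_force: [-0.5, -3.1, -5.9]
finger_gap: 20.1
```

```bash
python3 -m jog '[[[-0.0001,0.001,0],[0,0,0],-1],[[-0.0001,0.002,0],[0,0,0],-1],[[-0.0001,0.002,0],[0,0,0],-1]]'
```

```text
time: 12.17
tool_pos: [525.5, 58.3, 80.0]
tcp_rot: [-85.9, 89.8, -82.9]
ft_force: [-1.1, -12.3, -3.1]
finger_gap: 20.0
```

```bash
python3 -m jog '[[[0,0.0015,0],[0,0,0],-1],[[0,0.0015,0],[0,0,0],-1]]';python3 - <<'E'
from h import *
im=vision.snapshot("wrist");cv2.imwrite("pics/w11.png",im[:,:,::-1])
s=r.sense();print(s['ft_force'],s['wrist_torque'],s['tool_pos'])
t=vision.snapshot("scene")[:,:,::-1]
cv2.imwrite("pics/s11.png",cv2.resize(t[165:245,350:440],None,fx=7,fy=7,interpolation=cv2.INTER_CUBIC))
E
```

```text
time: 12.33
tool_pos: [525.6, 58.4, 80.1]
tcp_rot: [-89.2, 89.7, -86.3]
ft_force: [-2.3, -18.9, -2.4]
finger_gap: 19.5
[ -1.2238511  -19.5245305   -2.64704632] [-3.50528552  0.19071908  0.14411603] [525.56646353  58.4546321   80.0553121 ]
```

View pics/w11.png

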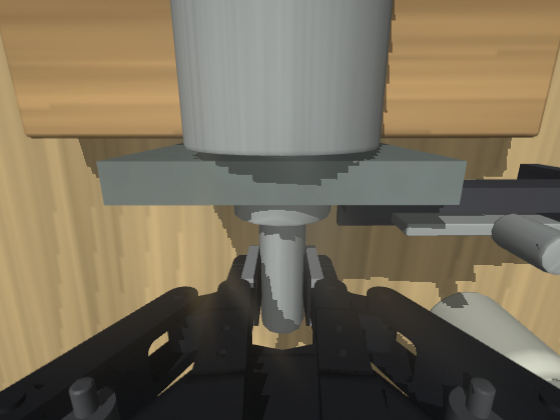

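View pics/s11.png

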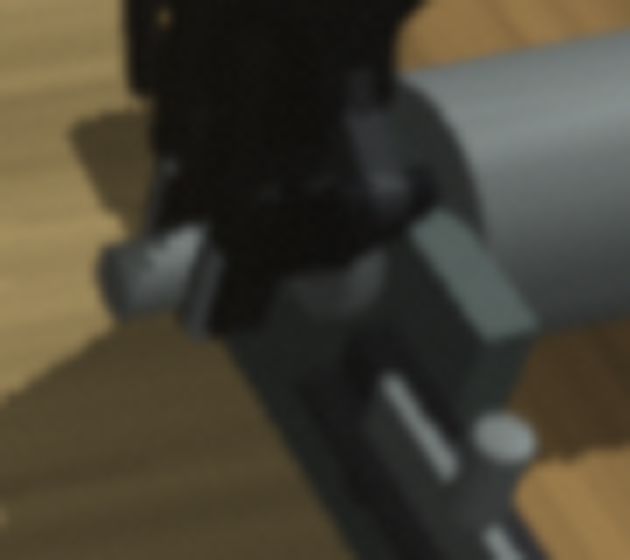

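```bash
python3 -m jog '[[[0,-0.002,0],[0,0,0],-1],[[0,-0.003,0],[0,0,0],-1],[[0,-0.003,0],[0,0,0],-0.6],[[0,-0.003,0],[0,0,0],0],[[0,-0.003,0],[0,0,0],0.1]]';python3 -m jog '[[[0,0,0],[0,0,0],0.1],[[0,0,0.01],[0,0,0],0.1],[[0,0,0.03],[0,0,0],0.1],[[0,0,0.055],[0,0,0],0.1],[[0,0,0.08],[0,0,0],0.1]]'
python3 - <<'E'
from h import *
im=vision.snapshot("wrist");cv2.imwrite("pics/w12.png",im[:,:,::-1])
s=r.sense();print(s['time'],s['ft_force'],s['tool_pos'])
t=vision.snapshot("scene")[:,:,::-1];cv2.imwrite("pics/scene12.png",t)
cv2.imwrite("pics/s12.png",cv2.resize(t[165:245,350:440],None,fx=7,fy=7,interpolation=cv2.INTER_CUBIC))
E
```

```text
time: 12.85
tool_pos: [526.0, 59.6, 80.5]
tcp_rot: [31.4, 89.9, 34.3]
ft_force: [-0.4, 0.2, -0.7]
finger_gap: 43.8
time: 13.27
tool_pos: [524.9, 59.3, 161.1]
tcp_rot: [133.1, 90.0, 136.1]
ft_force: [0.2, 0.1, 0.6]
finger_gap: 47.1
13.3167 [2.214874   0.15070824 5.7504136 ] [528.17926869  59.43561719 167.56406867]
```

View pics/w12.png

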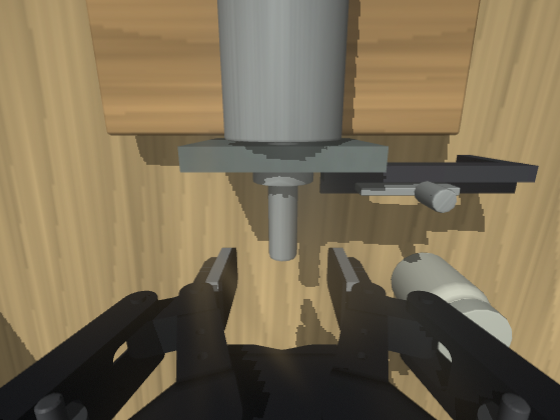

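View pics/s12.png

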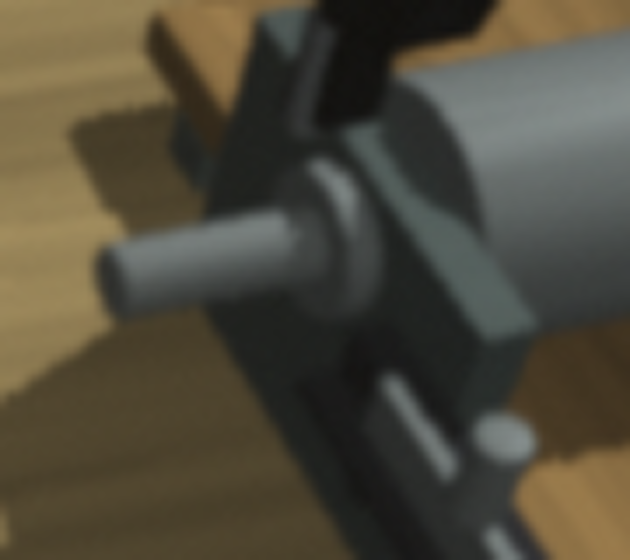

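Run:
```python
from h import *
np.set_printoptions(precision=1,suppress=True)
a=np.radians(93.0);ux=np.array([np.cos(a),np.sin(a),0]);uy=np.array([-ux[1],ux[0],0])
M=np.array([524.2,99,0]);P=lambda x,y,z:M+x*ux+y*uy+[0,0,z]
print((proj("scene",[P(-70,0,85),P(-70,0,83),P(-10,0,85)])-[350,165])*7)
m=vision.camera_model("wrist")
ps=(421.9,227.4)
print(tri([("scene",ps),("wrist",(444,201),m)]),onz("scene",ps,118),onz("wrist",(444,201),118,m))
q=tri([("scene",ps),("wrist",(444,201),m)])-M;print(q@ux,q@uy)
print((ray("wrist",(0,0),m)[0]), r.sense()['tool_pos'])
```

```text
[[102.9 278.5]
 [101.7 283.6]
 [303.5 236.9]]
[628.4  88.3 120. ] [626.3  88.4 118. ] [630.5  88.9 118. ]
-16.144716793740237 -103.48930349516569
[523.3 130.7 299.4] [528.6  59.4 166. ]
```

```bash
python3 -m jog '[[[0.03,0.006,0],[0,0,0],-1],[[0.065,0.013,0],[0,0,0],-1],[[0.1,0.02,0],[0,0,0],-1],[[0.13,0.027,0],[0,0,0],-1],[[0.13,0.027,0],[0,0,0],-1]]' 30;python3 -m jog '[[[0,0,-0.01],[0,0,0],-1],[[0,0,-0.02],[0,0,0],-1],[[0,0,-0.02],[0,0,0],-1]]'
python3 - <<'E'
from h import *
im=vision.snapshot("wrist");cv2.imwrite("pics/w13.png",im[:,:,::-1])
s=r.sense();print(s['time'],s['ft_force'],s['tool_pos'])
t=vision.snapshot("scene")[:,:,::-1];cv2.imwrite("pics/scene13.png",t)
cv2.imwrite("pics/s13.png",cv2.resize(t[105:265,350:490],None,fx=3.7,fy=3.7,interpolation=cv2.INTER_CUBIC))
E
```

```text
time: 13.78
tool_pos: [658.5, 87.2, 157.6]
tcp_rot: [119.6, 90.0, 122.5]
ft_force: [0.9, -0.2, -0.6]
finger_gap: 0.1
time: 14.03
tool_pos: [652.7, 85.8, 136.4]
tcp_rot: [179.4, 89.7, -177.6]
ft_force: [-0.8, 0.5, -0.9]
finger_gap: 0.0
14.0833 [-0.20542821 -0.66911124  0.98379937] [652.97350446  85.81995412 137.56286289]
```

View pics/w13.png

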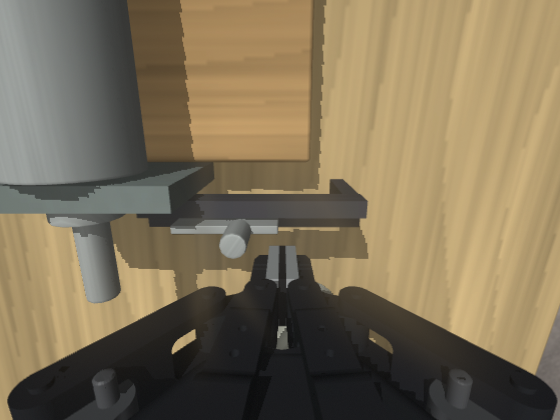

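View pics/s13.png

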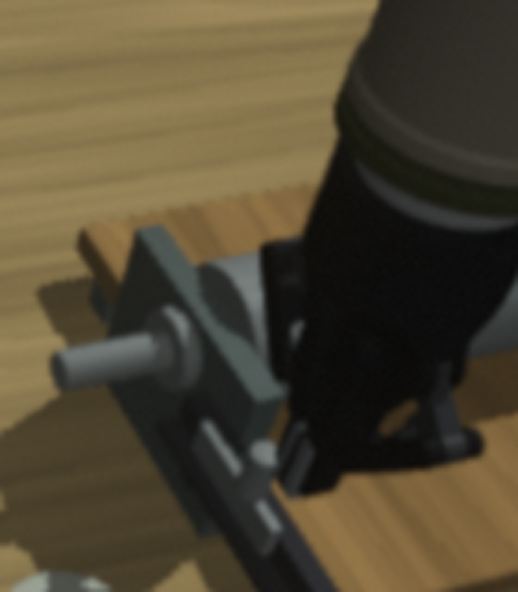

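Run:
```python
from h import *
m=vision.camera_model("wrist")
print(onz("wrist",(233,245),118,m),onz("wrist",(248,245),118,m),r.sense()['tool_pos'],onz("wrist",(175,232),91,m))
```

```text
[625.42609107  90.34148729 118.        ] [633.85634491  90.77960744 118.        ] [653.62283709  85.80604609 138.74156596] [583.27426369  85.83257319  91.        ]
```

```bash
python3 -m jog '[[[0.004,0.001,-0.01],[0,0,0],-1],[[0.004,0.001,-0.022],[0,0,0],-1],[[0.004,0.001,-0.034],[0,0,0],-1],[[0.004,0.001,-0.034],[0,0,0],-1],[[0.004,0.001,-0.034],[0,0,0],-1]]'; python3 -m jog '[[[-0.005,0,0],[0,0,0],-1],[[-0.01,-0.0005,0],[0,0,0],-1],[[-0.015,-0.0008,0],[0,0,0],-1],[[-0.02,-0.001,0],[0,0,0],-1],[[-0.025,-0.0013,0],[0,0,0],-1]]'
```

```text
time: 14.55
tool_pos: [657.8, 86.9, 103.5]
tcp_rot: [180.0, 89.8, -177.1]
ft_force: [-0.2, -1.0, -0.3]
finger_gap: 0.6
time: 14.97
tool_pos: [634.1, 85.6, 106.2]
tcp_rot: [-1.8, 89.9, 1.1]
ft_force: [1.3, -0.1, -0.0]
finger_gap: -0.1
```

```bash
python3 -m jog '[[[-0.005,-0.0003,0],[0,0,0],-1],[[-0.01,-0.0005,0],[0,0,0],-1],[[-0.015,-0.0008,0],[0,0,0],-1],[[-0.02,-0.001,0],[0,0,0],-1],[[-0.025,-0.0013,0],[0,0,0],-1]]'; python3 -m jog '[[[-0.002,0,0],[0,0,0],-1],[[-0.004,-0.0003,0],[0,0,0],-1],[[-0.006,-0.0003,0],[0,0,0],-1]]'
```

```text
time: 15.38
tool_pos: [608.9, 84.3, 105.9]
tcp_rot: [-0.8, 90.0, 2.1]
ft_force: [0.7, 0.3, 0.4]
finger_gap: 0.0
time: 15.63
tool_pos: [603.4, 84.1, 105.7]
tcp_rot: [4.3, 89.9, 7.2]
ft_force: [9.6, 1.1, -0.6]
finger_gap: -0.3
```

```bash
python3 -m jog '[[[-0.002,0,0],[0,0,0],-1],[[-0.002,0,0],[0,0,0],-1]]'
python3 - <<'E'
from h import *
im=vision.snapshot("wrist");cv2.imwrite("pics/w14.png",im[:,:,::-1])
s=r.sense();print(s['time'],s['ft_force'],s['tool_pos'])
E
```

```text
time: 15.8
tool_pos: [603.3, 84.1, 106.0]
tcp_rot: [-0.1, 89.7, 2.8]
ft_force: [12.5, 1.3, -5.2]
finger_gap: 0.1
15.85 [12.07139319  0.70213533 -4.98557808] [603.29786084  84.07197086 106.04345244]
```

View pics/w14.png

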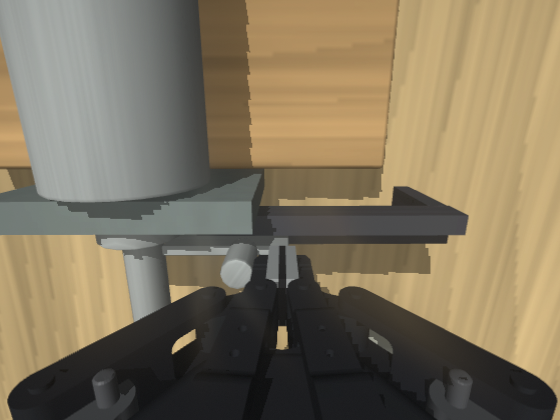

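```bash
python3 -m jog '[[[0.006,0,0],[0,0,0],-1],[[0.012,0,0.01],[0,0,0],-1],[[0.015,0,0.035],[0,0,0],-1],[[0.03,-0.02,0.07],[0,0,0],-1],[[0.05,-0.03,0.08],[0,0,0],-1]]'; python3 -m jog '[[[0.03,0,0],[0,0,0],-1],[[0.03,0,0],[0,0,0],-1]]'
python3 - <<'E'
from h import *
np.set_printoptions(precision=1,suppress=True)
m=vision.camera_model("wrist");im=vision.snapshot("wrist");cv2.imwrite("pics/w15.png",im[:,:,::-1]);np.save("w15.npy",m['world_to_cam'])
t=vision.snapshot("scene")[:,:,::-1];cv2.imwrite("pics/scene15.png",t)
cv2.imwrite("pics/s15.png",cv2.resize(t[165:245,350:440],None,fx=7,fy=7,interpolation=cv2.INTER_CUBIC))
s=r.sense();print(s['time'],s['ft_force'],s['tool_pos'])
E
```

```text
time: 16.27
tool_pos: [652.2, 53.6, 190.2]
tcp_rot: [-11.4, 89.8, -8.4]
ft_force: [0.6, -0.2, 1.2]
finger_gap: -0.2
time: 16.43
tool_pos: [684.4, 52.9, 184.7]
tcp_rot: [-19.5, 90.0, -16.6]
ft_force: [0.3, 0.4, -1.5]
finger_gap: 0.0
16.5333 [-1.3 -0.4  0.4] [680.9  53.8 183.7]
```

View pics/w15.png

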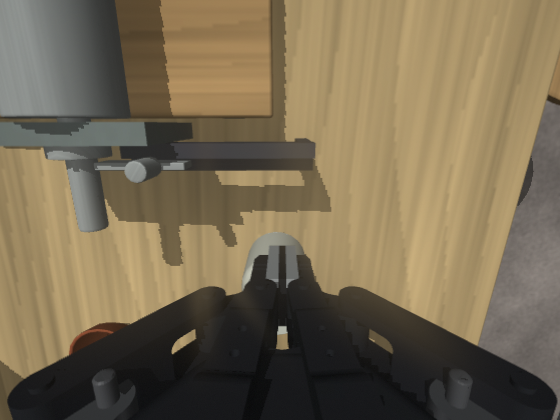

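View pics/s15.png

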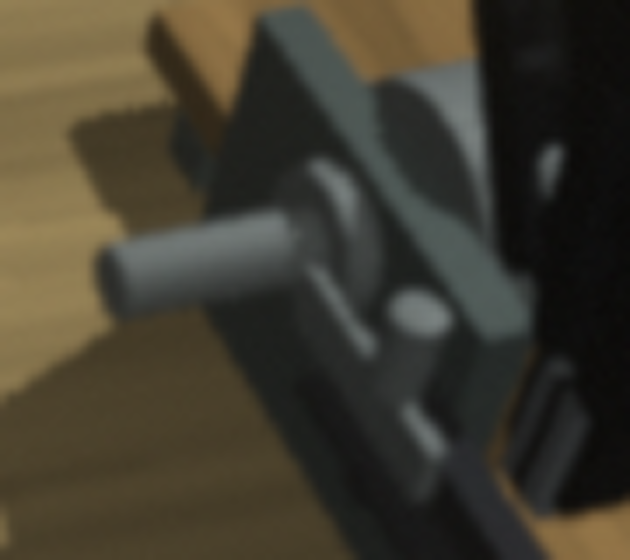

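Run:
```python
from h import *
np.set_printoptions(precision=1,suppress=True)
m=vision.camera_model("wrist");m['world_to_cam']=np.load("w15.npy")
a=np.radians(93.0);ux=np.array([np.cos(a),np.sin(a),0]);uy=np.array([-ux[1],ux[0],0])
M=np.array([524.2,99,0])
S=lambda x,y:(350+x/7,165+y/7)
def rep(n,X): print(n,X,"roller x %.1f y %.1f"%((X-M)@ux,(X-M)@uy))
rep("pin0",onz("scene",S(503,437),118)); rep("pin1",onz("scene",S(419,312),118))
rep("nose1",onz("scene",S(308,263),91)); rep("rear1 top",onz("scene",S(445,458),91))
rep("nose0",onz("scene",S(387,375),91))
rep("wpin",onz("wrist",(137,171),118,m));rep("wnose",onz("wrist",(97,165),91,m));rep("wrear",onz("wrist",(190,166),91,m))
for n,d in(("nose",-13),("rear",-83)):
    for x in (-14,-20): print(n,x,(proj("scene",[M+x*ux+d*uy+[0,0,91]])-[350,165])*7, proj("wrist",[M+x*ux+d*uy+[0,0,91]],m))
t=cv2.imread("pics/scene15.png");cv2.imwrite("pics/s15z.png",cv2.convertScaleAbs(cv2.resize(t[190:240,385:425],None,fx=12,fy=12,interpolation=cv2.INTER_CUBIC),alpha=2,beta=0))
t=cv2.imread("pics/w15.png");cv2.imwrite("pics/w15z.png",cv2.convertScaleAbs(cv2.resize(t[110:240,30:220],None,fx=4,fy=4,interpolation=cv2.INTER_CUBIC),alpha=1.6,beta=0))
```

```text
pin0 [626.3  88.3 118. ] roller x -16.1 y -101.4
pin1 [584.   86.2 118. ] roller x -15.9 y -59.0
nose1 [539.3  82.4  91. ] roller x -17.4 y -14.2
rear1 top [610.2  88.5  91. ] roller x -15.0 y -85.3
nose0 [581.1  86.1  91. ] roller x -15.9 y -56.2
wpin [583.8  88.6 118. ] roller x -13.5 y -59.0
wnose [540.6  86.9  91. ] roller x -13.0 y -15.8
wrear [611.7  89.7  91. ] roller x -13.9 y -86.9
nose -14 [[317.2 257.5]] [[ 93.6 166.4]]
nose -20 [[297.1 261.7]] [[ 95.  174.2]]
rear -14 [[443.9 450.4]] [[185.  166.2]]
rear -20 [[422.8 455.2]] [[185.7 173.9]]
```

View pics/s15z.png

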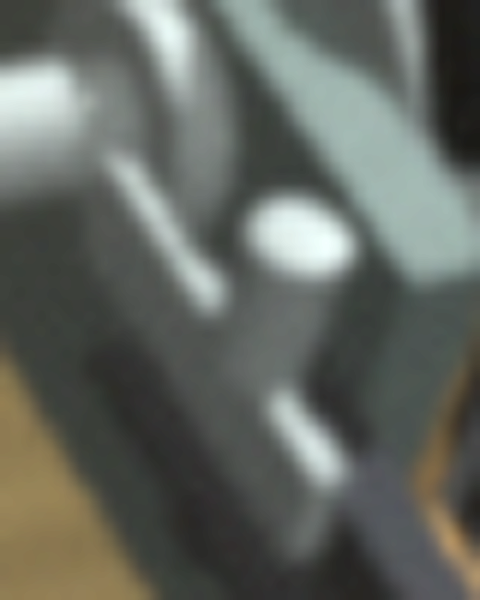

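View pics/w15z.png

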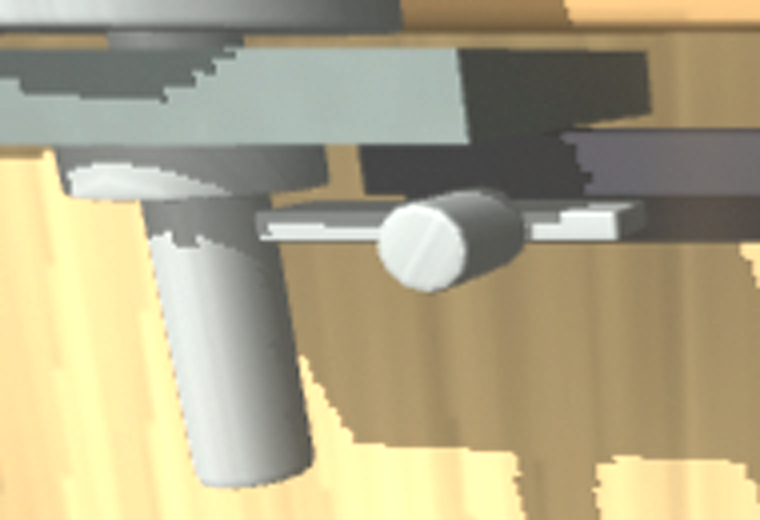

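Run:
```python
from h import *
m=vision.camera_model("wrist");m['world_to_cam']=np.load("w15.npy")
M=np.array([524.2,99,85]);a=np.radians(93.0);ux=np.array([np.cos(a),np.sin(a),0])
print("axle edges rows (zoom 4x+30,110)")
for row,l,rr in [(300,163,293),(400,180,302)]:
    for x in(l,rr): 
        X=onz("wrist",(30+x/4,110+row/4),85,m); d=X-M; print(row,x,X, "lateral",d[0]*ux[1]-d[1]*ux[0])
s=r.sense();print(s['time'])
```

```text
axle edges rows (zoom 4x+30,110)
300 163 [514.0400335   68.74906998  85.        ] lateral -11.729253965106992
300 293 [539.95402618  70.0448321   85.        ] lateral 14.217039435906266
400 180 [514.45470622  47.88948345  85.        ] lateral -12.406855948840999
400 302 [539.3656222   49.12413879  85.        ] lateral 12.53453735488365
16.5333
```

Run:
```python
from h import *
m=vision.camera_model("wrist")
print(onz("wrist",(30+255/4,110+485/4),78,m),onz("wrist",(30+255/4,110+485/4),85,m))
cv2.imwrite("pics/top16.png",vision.snapshot("top")[:,:,::-1]);cv2.imwrite("pics/scene16.png",vision.snapshot("scene")[:,:,::-1])
s=r.sense();print(s['time'],s['ft_force'],s['tool_pos'],s['finger_gap'])
```

```text
[519.1970979   28.08651346  78.        ] [523.82780523  30.92903255  85.        ]
16.6333 [-0.31535673 -0.30233145  0.15202957] [680.14188465  54.24166559 184.50042271] 0.2148012131976521
```

View pics/top16.png

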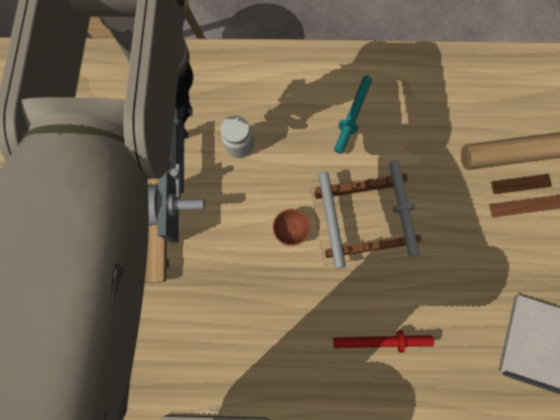

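View pics/scene16.png

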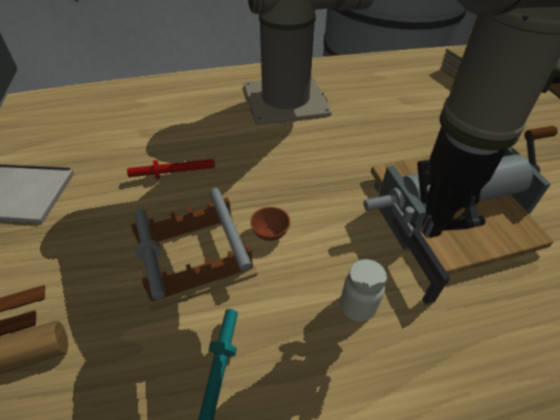

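```bash
python3 -c "
from bench import order
print(order.hand_in())"
```

```text
the job is handed in; nothing more can be done
None
```

The axle is fitted, the keeper is locked across behind its collar, and the job was handed in at 16.6 s; no verdict was reported.

**What I did:**
- I took the collared bar from the rack's middle place and slid it about 60 mm into the bore.
- I let it go there; it sagged about 10 mm at the rear.
- I took it again behind the collar, levelled it and pushed it home. It met the plate at about 19 N.
- I let go and pushed the keeper's pin across with shut fingers until it stopped firmly at about 12 N, then backed clear.

**Last checks:**
- **Axle:** its rear end is about 70 mm out from the plate's face, as it should be with the collar against the plate.
- **Keeper:** two views put the nose 14 to 16 mm from the bore's axis, where 13 mm is fully across. That gives about 57–59 mm of travel. The gap is within my measuring error of about 2 mm and inside the 5 mm allowance. It did not move when pushed 2 mm further.
- **Everything else:** the other two bars, the jar and the dish look where they were at the start. The gripper is clear and reads no contact force.

The cameras disagreed by 2–4 mm on where the bore's mouth was, so I used an average. The axle went in without noticeable force.

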